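Read the strut's data plate with the hood reader

ROBOT

A 7-joint arm with a two-finger parallel gripper is mounted at the origin on the work surface. World frame = base frame: x ahead of the robot, y to its left, z up, the work surface at z = 0. Lengths are in m, angles in rad, forces in N, time in s.
With the tool pointing down it reaches from about 0.425 to 0.95 m from the base axis. Payload 4.7 kg.
Tool frame: the origin (TCP) lies on the centre line of the jaws, within the pads' length; the fingertips stand 22 mm ahead of it and the grasp point (between the pads) lies 3 mm ahead of it; x points along the fingers, y is the direction in which the jaws open and shut, and the axes are right-handed (so a half turn about x gives the same grasp; the last joint's range is limited). The gripper opens to 87 mm and grips with 3 to 60 N. Pads are 19 mm wide; open, the fingers measure 117 mm over their backs; the gripper's body (75 mm by 190 mm) begins 51 mm behind the grasp point.
Start: joints at [1.315, 0.469, -0.049, 1.532, 0.024, 1.141, -0.082], TCP at [0.152, -0.658, 0.245] pointing down, gripper open.
Joint ranges: [-2.59, 2.59], [-0.33, 1.99], [-1.39, 1.29], [0.1, 2.45], [-1.04, 4.18], [0.21, 1.99], [-2.66, 2.66]. Speed limits (rad/s): [2.57, 2.57, 3.14, 3.14, 3.14, 3.14, 3.14].

INTERFACE

Orientations are given as a rotation vector (axis times angle).
In Python, from station import readout, optics, bot gives the robot as it stands.
- The arm moves only by the tool jog_arm, never from a script. Its argument "steps" is a list of rows, each a list of 2 entries, a list of its own where there are three numbers: the shift along the world's x, y, z in mm, then the turn about the world's z in rad. In form: [[[tx, ty, tz], turn], ...]. A call has exactly 5 rows; each row shifts and turns the commanded pose from where the row before left it; what a row does not reach is not made up. A row lasts 1/8 s, in which the tool goes at most 62.5 mm and 10.7 degrees, less where a joint would pass 70% of its speed; a pose out of reach is approached as far as the arm can. A call with a gripper value outside its range is refused whole. "gripper" is the closure, from 0 (fully open) to 1 (shut), set as the call begins (left out, the last holds). The fingers move at their own pace and stop on an object; "squeeze" is the grip in N (left out, the last holds). Time passes only in rows, so rows that do not move let the fingers close, or fill a call up. It gives the time, the measured TCP pose, the force and the opening at its end, in the units of the state.
- readout.observe(): the state, without advancing time (a new reading comes with each control period).
- optics.get_image(name): name is "scene" or "side" or "wrist"; returns the picture (480x640x3 uint8, blue, green, red); there is no depth.
- optics.camera_model(name): a dict with "fx", "fy", "cx", "cy" (pixels), "eye" and "rotation" of the camera in the world. Camera axes: x right, y up, looking along -z (the intrinsics and any distortion apply to the point x, -y, -z); pixel columns grow to the right and rows downward; lengths in m; the calibration is good to about 2 mm. A picture is of the moment at which its call begins: read the wrist's pose just before it. camera_model takes no time and is no camera call; for the wrist camera it gives the pose at the moment of the call.
- bot.close_job(): hands the job in, once; it reports no verdict.
The state is a dict: "time": time; "joints": joint angles; "dq": joint speeds; "joint_efforts": joint torques, N m; "ee_pos": TCP position; "orientation": TCP orientation; "contact_force": force on the tool from outside, world axes, zero at the start; "torque": the same for the moment, N m; "finger_gap": finger opening in m.
Only numpy, scipy, OpenCV 4.12 (cv2) and the standard library are available. Lean on these libraries where they do the work, as an engineer would, in place of code of your own. Each camera call takes 0.05 s, during which the arm holds its last target.

TASK

Take the hand reader from its rest and aim it squarely at the code in the middle of the clamped strut's data plate, pressing its sprung hood gently onto the plate until the hood is about half way in, and hold it steady there for two seconds without ever driving the hood to its end stop. Then lay the reader back in its rest button side up and let go, leaving the strut, spanner, screwdriver, bearing ring and jar where they are.

Things in the scene. Friction and masses are not known exactly. Their poses are not given: they have to be found in the camera images.
- reader (a point): centre of the black hand reader: straight square-section body 34 mm wide and high, from 95 mm behind this point to 55 mm ahead, 0.2-0.35 kg, balanced within 15 mm of here. x points to its nose, z to its upper side (button, display). It starts level in its rest, this point 57 mm above the bench. The fingers may grip it tilted fore or aft, so that the hand tilts less when the reader is aimed downwards.
- hood_tip (a point): centre of the rubber rim of the round sprung hood at the reader's nose, on the reader's axis, 105 mm ahead of its centre when free. Axes as the reader: x points out of the nose. Rim 29 mm across; behind the hood is a 30 mm square grey collar, 55 to 73 mm ahead of the reader's centre. At the other end a 24 mm round rubber tail ends 105 mm behind the centre.
- hood (a joint): how far the sprung hood is pushed into the reader (m): 0 free, 0.008 at its end stop. About 1.5 N starts it and every mm takes 1.5 N more (7.5 N half way in). About half way in is wanted; it reads from 0.002 to 0.006.
- rest (a point): home of the reader's centre in its fixed steel rest, 57 mm above the bench; x along the reader. Foot 160 x 70 mm. Two saddles, 14 mm long, 60 mm behind and 50 mm ahead of this point, carry the reader's underside 40 mm above the bench, between lips that flare from about 45 mm apart to about 60 mm, up to 57 mm above the bench. The fingers have free space between the saddles.
- mark (a point): aiming point on the clamped strut, on the axis of its square data plate. z points straight out of the plate, roughly towards the robot, 30 to 48 degrees above level; y is along the tube. The aluminium plate, 46 mm square with a 12 mm dot code in its middle, is centred on z and square to it but stands on packing of unknown thickness: its face is 5 to 14 mm out from this point along z. It does not yield.
- fixture: steel holding fixture fixed to the bench, origin on the bench; z up. The strut, a grey tube 50 mm thick, lies in it along y, axis 130 mm above the bench and 50 mm from the origin along x, reaching 155 mm either way. Foot 110 x 250 mm under the tube. Clamp straps 95 mm either side of the middle, top 171 mm above the bench. The data plate is at the tube's middle.
- spanner: open-ended spanner lying on the bench; a bystander, to be left alone
- screwdriver: screwdriver lying on the bench; a bystander, to be left alone
- bearing: steel bearing ring, 52 mm across, 16 mm high; a bystander, to be left alone
- jar: small jar, 66 mm across, 90 mm high; a bystander, to be left alone
Not all that is in view belongs to the job. What is shaped like the part that bears rest but turquoise or yellow is not meant. Leave any turquoise look-alike of the part that bears reader alone.

How it is judged:
By the outcome, as a careful person would: the job done as asked, in the order asked, and still so for the second after the job is handed in, with the robot touching nothing.
It also fails if it takes over 58 s, if anything falls off the work surface, if the arm or the gripper's body presses on something with over 40 N, if the wrist force passes 120 N, or if a joint passes its speed limit or range.

## Working session

There is one attempt and no reset: what is moved stays moved. The work goes in short steps, Python scripts to look and compute and a tool call to move; the robot and the scene stay as the last step left them, time stands still between calls to the robot, and variables do not carry over. Pictures are saved under pics/ and viewed, and the job is handed in when it is done.

Besides the shell and the picture viewer there is one more tool, called after "Request:" as name(argument=value, ...) on one line, values as JSON. jog_arm: Moves the arm, as the interface text tells. Its arguments: {"type":"object","properties":{"steps":{"type":"array"},"gripper":{"type":"number"},"squeeze":{"type":"number"}},"required":["steps"]}

```bash
mkdir -p pics; ls; cat > h.py <<'E'
import numpy as np,cv2
from station import readout,optics,bot
from scipy.spatial.transform import Rotation as R
def snap(n,f):
    im=optics.get_image(n); cv2.imwrite('pics/'+f,im); return im
def proj(c,P):
    P=np.atleast_2d(P); q=(P-np.array(c['eye']))@np.array(c['rotation'])
    return np.c_[c['cx']+c['fx']*q[:,0]/-q[:,2], c['cy']-c['fy']*q[:,1]/-q[:,2]]
def ray(c,u,v):
    d=np.array([(u-c['cx'])/c['fx'],-(v-c['cy'])/c['fy'],-1.]); d=np.array(c['rotation'])@d
    return np.array(c['eye']),d/np.linalg.norm(d)
def atz(c,u,v,z):
    e,d=ray(c,u,v); return e+d*(z-e[2])/d[2]
E
python3 - <<'E'
from h import *
s=readout.observe(); print(s)
for n in ['scene','side','wrist']:
    c=optics.camera_model(n); print(n,c); snap(n,n+'0.png')
E
```

```text
pics
{'time': 0.0, 'joints': array([ 1.31509021,  0.46946905, -0.04854816,  1.53369355,  0.02408491,
        1.14098626, -0.08227809]), 'dq': array([-0.00022389, -0.0013878 ,  0.00059352,  0.00036094,  0.00139336,
        0.0002637 , -0.00066067]), 'joint_efforts': array([-6.04282777e-04, -5.07985210e+01, -8.07947363e-02, -2.36153859e+01,
       -6.11978257e-02,  3.80387669e-02,  1.82845461e-04]), 'ee_pos': array([ 0.15164843, -0.6571753 ,  0.24348078]), 'orientation': array([ 2.10189163,  0.24149115, -2.10252993]), 'contact_force': array([-0.5840529 ,  0.88314282,  0.04880529]), 'torque': array([-0.06491558,  0.02485456,  0.02702834]), 'finger_gap': 0.08722656327926809}
scene {'fx': 477.3434776080375, 'fy': 477.3434776080375, 'cx': 326.0298000103301, 'cy': 245.44769588029388, 'eye': array([ 1.11204716, -0.62186468,  0.91855687]), 'rotation': array([0.76500965, 0.31740098, 0.73668726])}
side {'fx': 607.8768168846885, 'fy': 607.8768168846885, 'cx': 318.6678582856417, 'cy': 234.4636312729043, 'eye': array([-0.02722538,  0.71747113,  0.8635421 ]), 'rotation': array([ 0.34626614, -1.052593  , -2.29133988])}
wrist {'fx': 347.7983663470936, 'fy': 347.7983663470936, 'cx': 319.3671119612342, 'cy': 244.69659138151053, 'eye': array([ 0.21776223, -0.64190343,  0.38414853]), 'rotation': array([-0.20977296,  0.16943193, -1.33598663])}
```

```bash
sed -i "s/np.array(c\['rotation'\])/R.from_rotvec(c['rotation']).as_matrix()/g" h.py; python3 - <<'E'
from h import *
s=readout.observe(); print(R.from_rotvec(s['orientation']).as_matrix().round(3))
E
```

```text
[[-0.     0.225 -0.974]
 [ 0.001 -0.974 -0.225]
 [-1.    -0.002  0.   ]]
```

View pics/scene0.png

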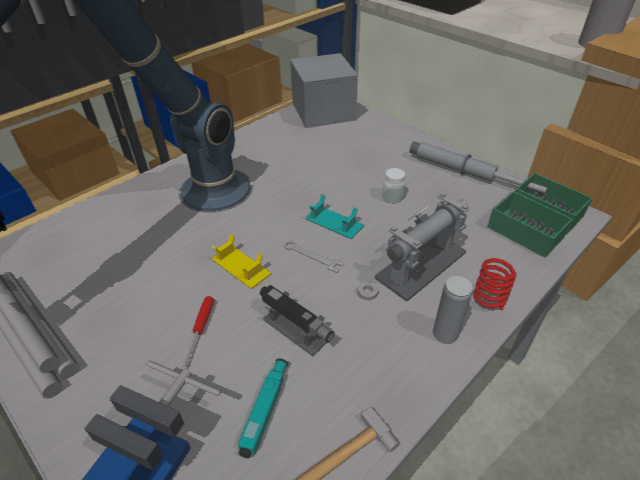

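View pics/side0.png

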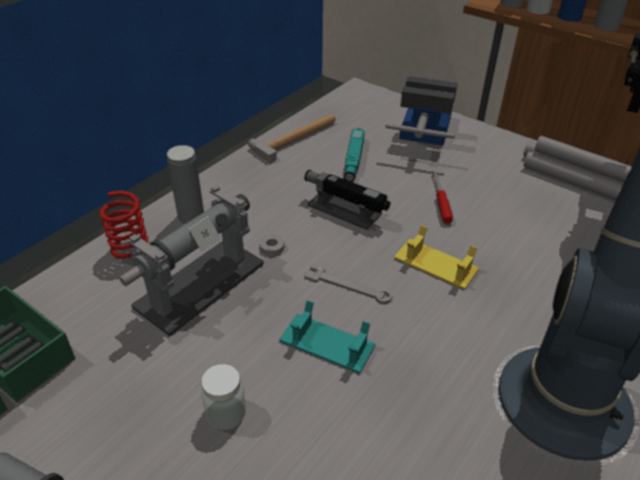

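View pics/wrist0.png

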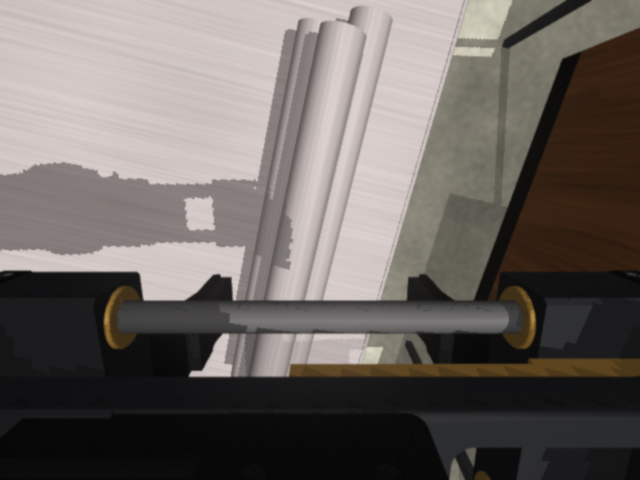

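```bash
python3 - <<'E'
import cv2
a=cv2.imread('pics/scene0.png'); b=cv2.imread('pics/side0.png')
cv2.imwrite('pics/c1.png',cv2.resize(a[270:360,240:360],None,fx=6.5,fy=6.5,interpolation=cv2.INTER_CUBIC))
cv2.imwrite('pics/c2.png',cv2.resize(b[155:235,290:400],None,fx=7,fy=7,interpolation=cv2.INTER_CUBIC))
cv2.imwrite('pics/c3.png',cv2.resize(b[180:330,110:270],None,fx=4,fy=4,interpolation=cv2.INTER_CUBIC)[:600])
cv2.imwrite('pics/c4.png',cv2.resize(a[185:300,370:480],None,fx=5.2,fy=5.2,interpolation=cv2.INTER_CUBIC)[:600])
E
```

```text
(no output)
```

View pics/c1.png

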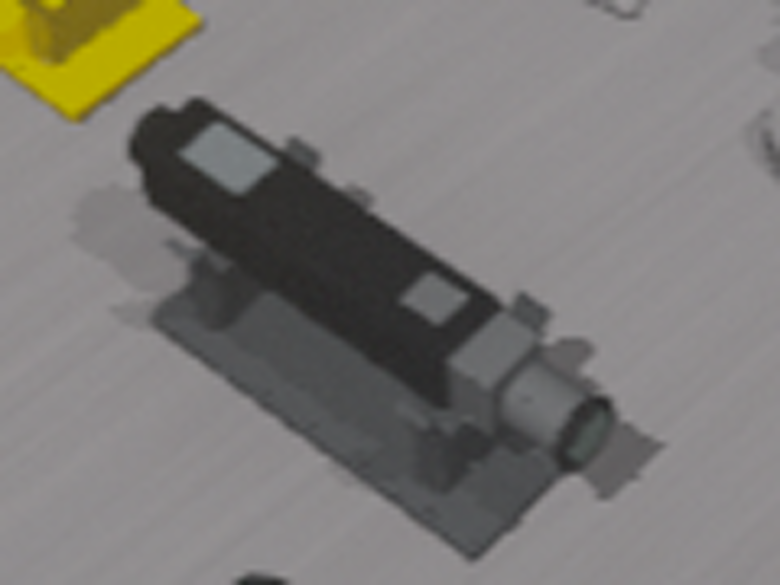

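View pics/c2.png

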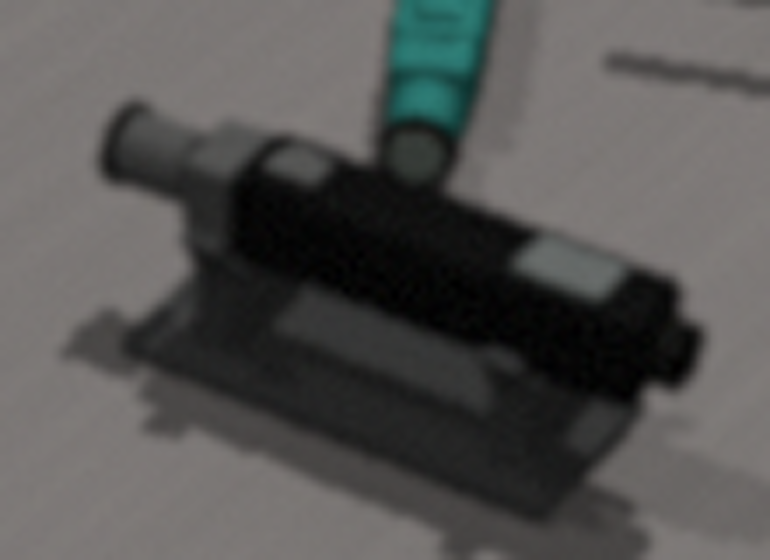

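View pics/c3.png

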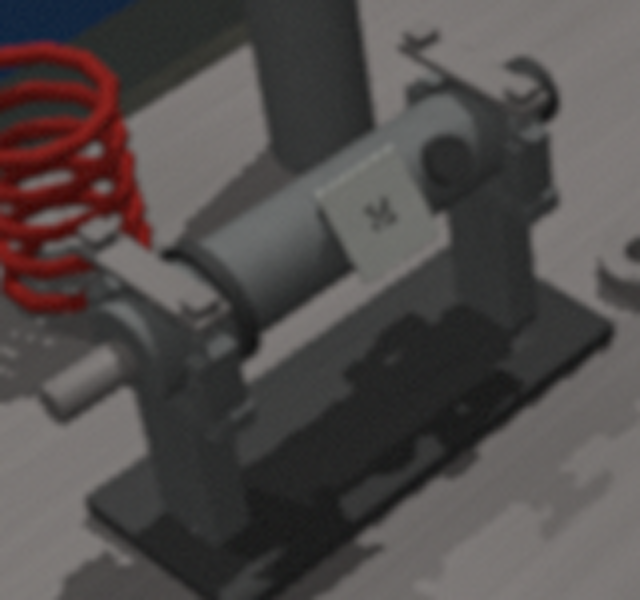

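View pics/c4.png

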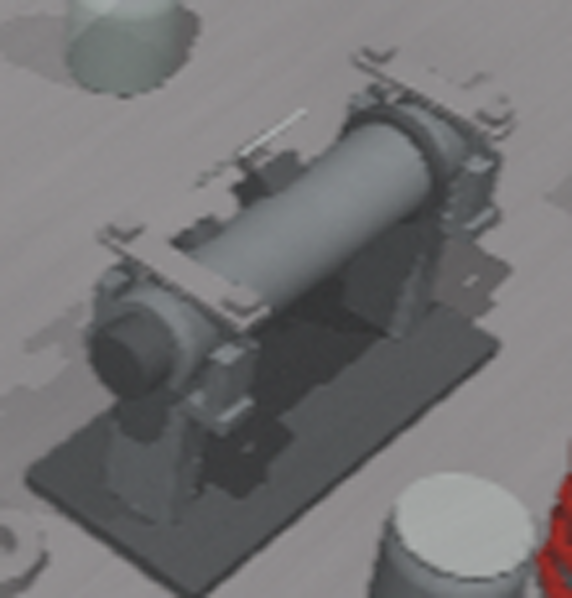

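```bash
cat > fit.py <<'E'
from h import *
from scipy.optimize import least_squares
cs={n:optics.camera_model(n) for n in ['scene','side']}
def T(p,L,z0=0):
    c,s=np.cos(p[2]),np.sin(p[2]); L=np.array(L,float)
    return np.c_[p[0]+c*L[:,0]-s*L[:,1],p[1]+s*L[:,0]+c*L[:,1],L[:,2]]
def solve(obs,p0):
    def f(p):
        return np.concatenate([ (proj(cs[n],T(p,[l]))[0]-np.array(q)) for n,l,q in obs])
    r=least_squares(f,p0,loss='soft_l1',f_scale=1.5); return r.x,f(r.x).reshape(-1,2)
E
python3 - <<'E'
from fit import *
for n in ['wrist']:
    c=optics.camera_model(n); print('wrist look',-R.from_rotvec(c['rotation']).as_matrix()[:,2])
print(atz(cs['scene'],330,336.5,.057),atz(cs['side'],307.1,175.3,.057))
print(atz(cs['scene'],263.1,290.8,.057),atz(cs['side'],388.6,205.7,.057))
m=lambda *a:np.array(a)/1000
# right of heading? nose heading h; sign s of y for near side in scene
obs=[('scene',m(105,0,57),(330,336.5)),('side',m(105,0,57),(307.1,175.3)),('scene',m(-105,0,57),(262.4,291.5)),('side',m(-105,0,57),(388.6,205.7)),
('scene',m(55,-17,74),(308.9,325.7)),('scene',m(55,17,74),(318.5,316.5)),('scene',m(-95,17,74),(271.2,285.1))]
h=atz(cs['scene'],330,336.5,.057)-atz(cs['scene'],263.1,290.8,.057)
c0=(atz(cs['scene'],330,336.5,.057)+atz(cs['scene'],263.1,290.8,.057))/2
p,r=solve(obs,[c0[0],c0[1],np.arctan2(h[1],h[0])]);print(p,r.round(1))
print('foot scene',[atz(cs['scene'],*q,.004)[:2].round(4) for q in [(313.1,355.7),(263.8,318.9),(326.5,341.5)]])
print('foot side',[atz(cs['side'],*q,.004)[:2].round(4) for q in [(308.6,203.9),(367.9,228.9),(381,212.9)]])
for n,q in [('side',(132.5,304.3)),('side',(263,263)),('side',(168,325)),('scene',(376,276)),('scene',(407,299)),('scene',(465.5,251.5))]:
    print(n,q,atz(cs[n],*q,0.01)[:2].round(4))
for q in [(188.75,227.5),(208,216.75),(220,241.25),(202,251.25),(205,233.75)]: print('plate~',atz(cs['side'],*q,.150).round(3))
E
```

```text
wrist look [-0.24129873 -0.05414166 -0.96893942]
[ 0.68381521 -0.18063451  0.057     ] [ 0.68234114 -0.17570525  0.057     ]
[ 0.4789369  -0.19884438  0.057     ] [ 0.4746642  -0.19554743  0.057     ]
[ 0.58216678 -0.18979299  0.09110278] [[ 1.1  0.7]
 [-0.3 -1.6]
 [ 0.2 -0.9]
 [-0.2 -1.4]
 [-0.5 -0.2]
 [-0.  -0.6]
 [-1.2 -1.4]]
foot scene [array([ 0.6669, -0.217 ]), array([ 0.5095, -0.2285]), array([ 0.6614, -0.169 ])]
foot side [array([ 0.6561, -0.1477]), array([ 0.499 , -0.1579]), array([ 0.507 , -0.2226])]
side (132.5, 304.3) [0.7226 0.3058]
side (263, 263) [0.6035 0.0692]
side (168, 325) [0.6312 0.2993]
scene (376, 276) [0.6129 0.0616]
scene (407, 299) [0.7173 0.0565]
scene (465.5, 251.5) [0.7271 0.3013]
plate~ [0.668 0.188 0.15 ]
plate~ [0.663 0.145 0.15 ]
plate~ [0.597 0.18  0.15 ]
plate~ [0.603 0.218 0.15 ]
plate~ [0.632 0.182 0.15 ]
```

Request:
jog_arm(steps=[[[40,45,0],-0.03],[[40,45,0],-0.03],[[40,45,0],-0.03],[[40,45,0],-0.03],[[40,45,0],-0.02]])

```text
time: 0.78
ee_pos: [0.3528, -0.431, 0.2445]
orientation: [2.177, 0.094, -2.177]
contact_force: [1.2, -0.1, -0.6]
finger_gap: 0.0866
```

Request:
jog_arm(steps=[[[40,45,0],0],[[40,45,0],0],[[40,45,0],0],[[40,45,0],0],[[38,48,0],0]])

```text
time: 1.4
ee_pos: [0.5508, -0.2035, 0.2444]
orientation: [2.177, 0.094, -2.177]
contact_force: [0.9, -0.4, 0.1]
finger_gap: 0.0871
```

```bash
python3 - <<'E'
from h import *
c=optics.camera_model('wrist'); im=snap('wrist','w1.png'); import json
json.dump({k:np.array(v).tolist() for k,v in c.items()},open('w1.json','w')); print(c['eye'],readout.observe()['ee_pos'])
E
```

```text
[ 0.61826694 -0.19717323  0.38497919] [ 0.55631876 -0.1930905   0.24466204]
```

View pics/w1.png

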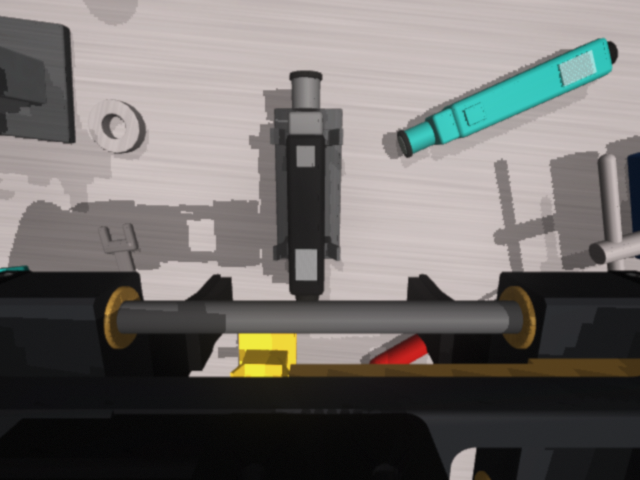

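Request:
jog_arm(steps=[[[-10,60,2],-0.03],[[-10,60,2],-0.03],[[-10,60,2],-0.03],[[-10,60,2],-0.03],[[-10,60,2],-0.02]])

```text
time: 2.08
ee_pos: [0.4991, 0.0968, 0.2547]
orientation: [-2.194, 0.06, 2.194]
contact_force: [0.4, -0.1, -0.5]
finger_gap: 0.087
```

Request:
jog_arm(steps=[[[-10,60,0],0],[[0,0,0],0],[[0,0,0],0],[[0,0,0],0],[[0,0,0],0]])

```text
time: 2.7
ee_pos: [0.4902, 0.1538, 0.2544]
orientation: [-2.193, 0.062, 2.193]
contact_force: [-0.3, -0.2, 0.3]
finger_gap: 0.0868
```

```bash
python3 - <<'E'
from h import *
c=optics.camera_model('wrist'); im=snap('wrist','w2.png'); import json
json.dump({k:np.array(v).tolist() for k,v in c.items()},open('w2.json','w')); print(c['eye'],readout.observe()['ee_pos'],readout.observe()['dq'])
E
```

```text
[0.55785028 0.15054138 0.39498621] [0.49015249 0.15407306 0.25451024] [-5.80588365e-03  1.01136503e-03 -6.79368352e-03 -1.97430206e-03
  4.86229718e-05 -2.30214619e-04 -1.71144909e-03]
```

View pics/w2.png

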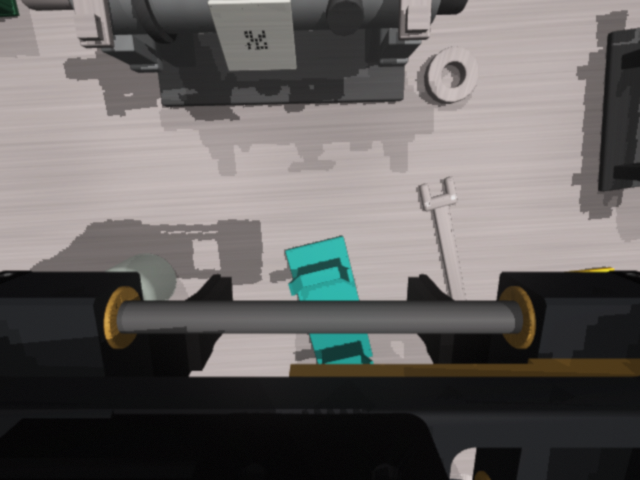

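Request:
jog_arm(steps=[[[30,30,0],0],[[0,0,0],0],[[0,0,0],0],[[0,0,0],0],[[0,0,0],0]])

```text
time: 3.38
ee_pos: [0.5196, 0.1846, 0.2547]
orientation: [-2.195, 0.06, 2.194]
contact_force: [0.7, -0.7, -0.8]
finger_gap: 0.087
```

```bash
python3 - <<'E'
from h import *
c=optics.camera_model('wrist'); im=snap('wrist','w3.png'); import json
json.dump({k:np.array(v).tolist() for k,v in c.items()},open('w3.json','w')); print(c['eye'],readout.observe()['ee_pos'],readout.observe()['time'])
cv2.imwrite('pics/w3c.png',cv2.resize(im[0:150,180:380],None,fx=4,fy=4,interpolation=cv2.INTER_CUBIC))
im=cv2.imread('pics/w2.png')
cv2.imwrite('pics/w2c.png',cv2.resize(im[0:100,180:340],None,fx=5,fy=5,interpolation=cv2.INTER_CUBIC))
E
```

```text
[0.5871767  0.18151198 0.39525839] [0.51961626 0.18475461 0.25472652] 3.425
```

View pics/w3c.png

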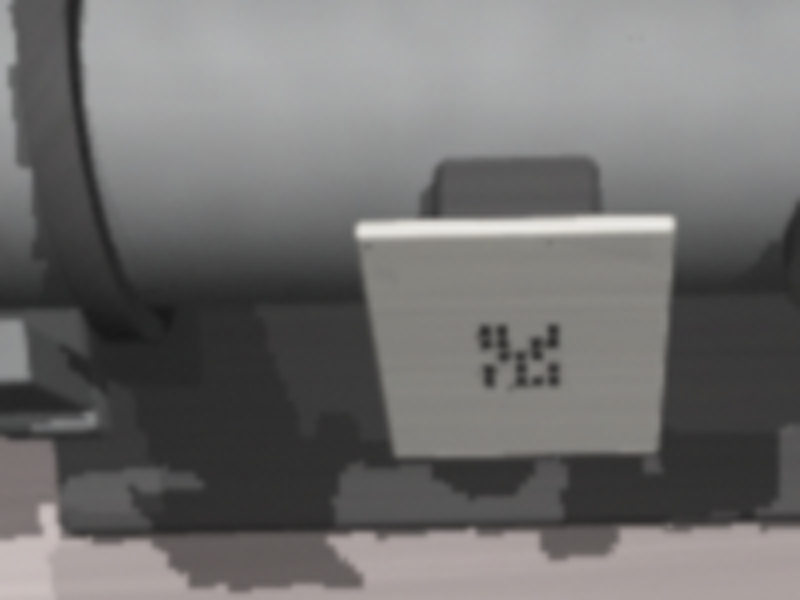

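View pics/w2c.png

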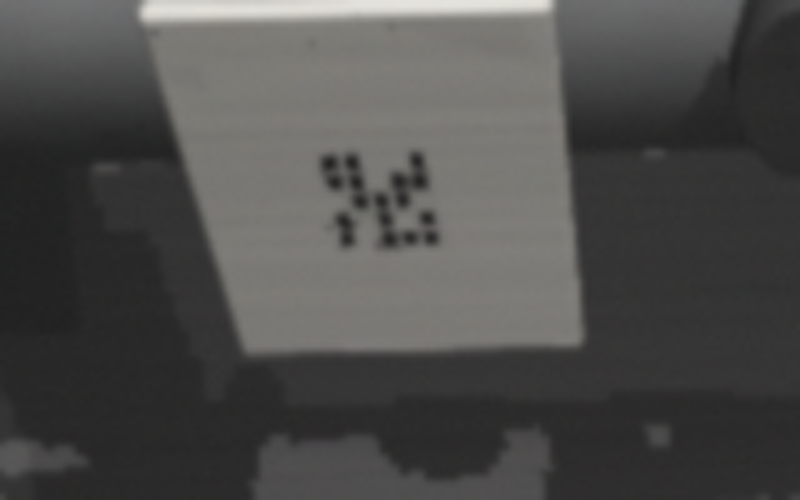

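View pics/w3.png

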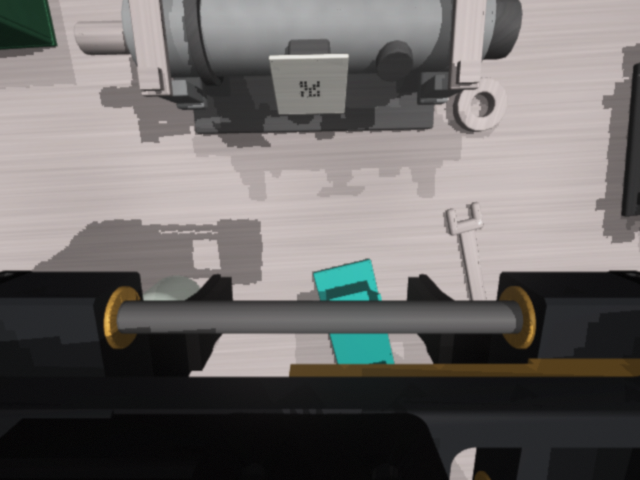

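```bash
cat > plate.py <<'E'
from fit import *
import json
ws={k:json.load(open(k+'.json')) for k in ['w2','w3']}
cams=dict(cs,**ws)
px={'w3':[(269.6,59.4),(347.6,57.6),(344.1,112.9),(278.6,113.9)],
'w2':[(208.6,4.0),(289.8,2.2),(296.2,68.4),(228.6,70.4)],
'side':[(188.4,227.2),(207.7,216.5),(219.7,240.9),(201.6,251)]}
def corners(p):
    yaw,el=p[3],p[4]
    n=np.array([-np.cos(yaw)*np.cos(el),-np.sin(yaw)*np.cos(el),np.sin(el)])
    y=np.array([-np.sin(yaw),np.cos(yaw),0]); up=np.cross(n,y); up*=np.sign(up[2])
    h=.023; return np.array([p[:3]+h*(a*y+b*up) for a,b in [(1,1),(-1,1),(-1,-1),(1,-1)]])
def run(names,w=1):
    def f(p): return np.concatenate([(proj(cams[n],corners(p))-px[n]).ravel() for n in names])
    r=least_squares(f,[.63,.182,.15,0,.7]); return r.x,f(r.x).reshape(-1,2),r
if __name__=='__main__':
    for names in (['w3'],['w2'],['w2','w3'],['side'],['w2','w3','side']):
        p,f,r=run(names); print(names,p[:3].round(4),np.degrees(p[3:]).round(2)); print(np.abs(f).max().round(2),np.sqrt((f**2).mean()).round(2))
E
python3 plate.py
```

```text
['w3'] [0.6298 0.1852 0.1519] [-1.95 34.53]
0.47 0.25
['w2'] [0.6304 0.1858 0.1525] [-2.   34.09]
0.54 0.27
['w2', 'w3'] [0.6294 0.1853 0.1549] [-1.99 33.62]
1.07 0.53
['side'] [0.6403 0.1771 0.142 ] [-6.37 38.36]
1.9 1.02
['w2', 'w3', 'side'] [0.6297 0.1854 0.1539] [-2.08 33.88]
2.67 0.81
```

```bash
python3 - <<'E'
import cv2
im=cv2.imread('pics/w1.png')
cv2.imwrite('pics/w1c.png',cv2.resize(im[60:310,250:370],None,fx=4,fy=4,interpolation=cv2.INTER_CUBIC)[:600])
cv2.imwrite('pics/w1d.png',cv2.resize(im[200:310,250:370],None,fx=5,fy=5,interpolation=cv2.INTER_CUBIC))
from h import *
import json
c=json.load(open('w3.json'))
print([atz(c,*q,0.0)[:2].round(4) for q in [(195,133),(434,129)]])
E
```

```text
[array([0.6185, 0.3147]), array([0.6088, 0.0561])]
```

View pics/w1c.png

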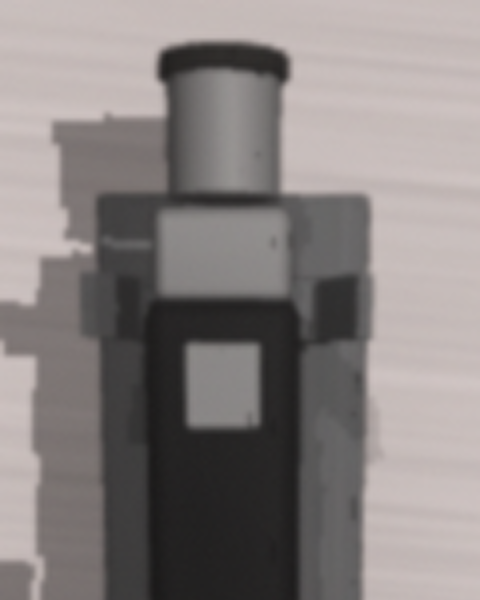

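View pics/w1d.png

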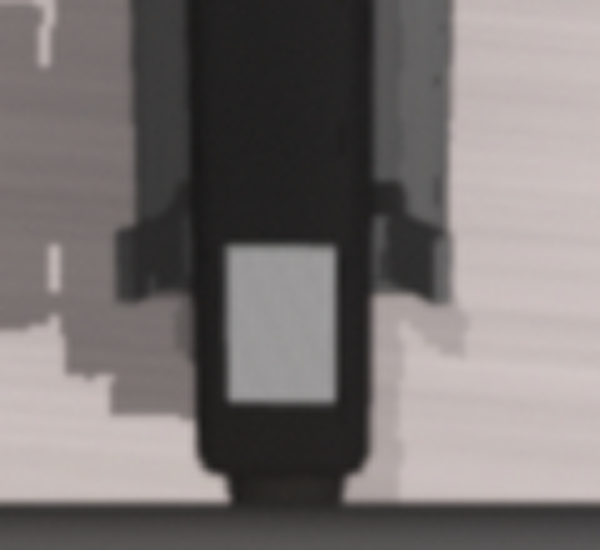

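```bash
python3 - <<'E'
from fit import *
import json
w=json.load(open('w1.json')); cs['w1']=w
m=lambda *a:np.array(a)/1000
base=[('scene',m(105,0,57),(330,336.5)),('side',m(105,0,57),(307.1,175.3)),('scene',m(-105,0,57),(262.4,291.5)),('side',m(-105,0,57),(388.6,205.7)),
('scene',m(55,-17,74),(308.9,325.7)),('scene',m(55,17,74),(318.5,316.5)),('scene',m(-95,17,74),(271.2,285.1))]
wo=[('w1',m(55,17,74),(286.6,135.9)),('w1',m(55,-17,74),(324.6,135.4)),('w1',m(-95,17,74),(289.4,293.6)),('w1',m(-95,-17,74),(323.4,293.6))]
for o in (wo,wo+base):
    p,r=solve(o,[.58,-.19,.09]); print(p,r[:4].round(1).tolist())
E
```

```text
[ 0.58050163 -0.18844962  0.08196071] [[-0.9, -2.0], [0.9, -1.3], [-0.7, 4.0], [0.7, 4.1]]
[ 0.58105459 -0.18856327  0.08294406] [[-0.8, -2.6], [1.0, -2.0], [-0.4, 3.5], [1.0, 3.6]]
```

```bash
python3 - <<'E'
from fit import *
for q in [(214,244),(271,277),(246,286),(240,237),(258,270)]: print('yellow',q,atz(cs['scene'],*q,0.02).round(3))
for q in [(397,262),(470,283),(422,228),(474,250)]: print('yellow side',q,atz(cs['side'],*q,0.0 if q[1]>255 else .05).round(3))
print(R.from_rotvec(readout.observe()['orientation']).as_matrix().round(3))
E
```

```text
yellow (214, 244) [ 0.226 -0.167  0.02 ]
yellow (271, 277) [ 0.43  -0.137  0.02 ]
yellow (246, 286) [ 0.409 -0.201  0.02 ]
yellow (240, 237) [ 0.254 -0.099  0.02 ]
yellow (258, 270) [ 0.388 -0.144  0.02 ]
yellow side (397, 262) [ 0.395 -0.111  0.   ]
yellow side (470, 283) [ 0.247 -0.149  0.   ]
yellow side (422, 228) [ 0.384 -0.183  0.05 ]
yellow side (474, 250) [ 0.267 -0.188  0.05 ]
[[ 0.    -0.054 -0.999]
 [-0.    -0.999  0.054]
 [-1.     0.    -0.   ]]
```

Request:
jog_arm(steps=[[[4,-60,-4],0.027],[[4,-60,-4],0.027],[[4,-60,-6],0.027],[[4,-60,-8],0.027],[[4,-60,-8],0.027]], gripper=0, squeeze=4)

```text
time: 4.05
ee_pos: [0.5397, -0.1168, 0.2248]
orientation: [2.18, 0.089, -2.178]
contact_force: [0.8, -0.1, 0.4]
finger_gap: 0.0868
```

Request:
jog_arm(steps=[[[5,-60,-30],0],[[0,-16,-32],0],[[0,0,-30],0],[[0,0,0],0],[[0,0,0],0]])

```text
time: 4.68
ee_pos: [0.5453, -0.1862, 0.1359]
orientation: [2.181, 0.089, -2.177]
contact_force: [-0.1, -1.0, 0.2]
finger_gap: 0.0872
```

Request:
jog_arm(steps=[[[-1,-5,-25],0],[[0,0,-25],0],[[0,0,-23],0],[[0,0,0],0],[[0,0,0],0]])

```text
time: 5.3
ee_pos: [0.5448, -0.1915, 0.0635]
orientation: [2.182, 0.088, -2.176]
contact_force: [-0.0, -1.3, 0.1]
finger_gap: 0.0873
```

```bash
python3 - <<'E'
from h import *
s=readout.observe(); print(s['ee_pos'],s['contact_force'])
a=snap('scene','s1.png');b=snap('side','d1.png')
cv2.imwrite('pics/j1.png',np.hstack([cv2.resize(a[230:350,220:360],None,fx=2.8,fy=2.8,interpolation=cv2.INTER_CUBIC),cv2.resize(b[130:250,270:410],None,fx=2.8,fy=2.8,interpolation=cv2.INTER_CUBIC)]))
E
```

```text
[ 0.54482968 -0.19151538  0.06347872] [-0.03901095 -1.31122977  0.11053489]
```

View pics/j1.png

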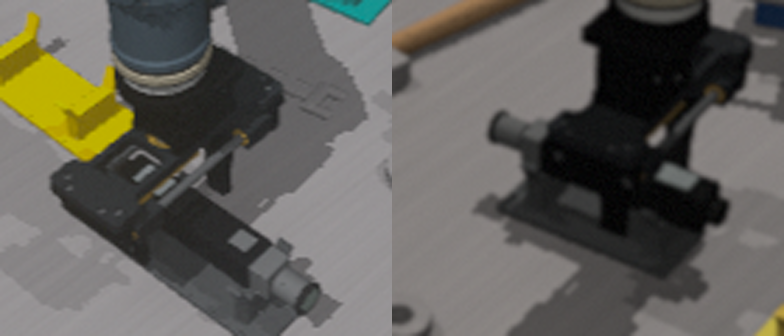

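Request:
jog_arm(steps=[[[0,0,0],0],[[0,0,0],0],[[0,0,0],0],[[0,0,0],0],[[0,0,0],0]], gripper=1, squeeze=4)

```text
time: 6.02
ee_pos: [0.5435, -0.1914, 0.0616]
orientation: [2.18, 0.089, -2.18]
contact_force: [0.1, 0.3, 0.0]
finger_gap: 0.045
```

Request:
jog_arm(steps=[[[0,0,0],0],[[0,0,0],0],[[0,0,0],0],[[0,0,0],0],[[0,0,0],0]])

```text
time: 6.65
ee_pos: [0.5434, -0.1915, 0.0616]
orientation: [2.18, 0.089, -2.18]
contact_force: [0.1, -0.1, -0.4]
finger_gap: 0.0343
```

Request:
jog_arm(steps=[[[1,0,6],0],[[2,0,6],0],[[2,0,6],0],[[2,0,6],0],[[0,0,0],0]])

```text
time: 7.28
ee_pos: [0.5513, -0.1915, 0.0865]
orientation: [2.181, 0.089, -2.177]
contact_force: [0.6, 0.7, -1.0]
finger_gap: 0.0337
```

```bash
cat > look.py <<'E'
from h import *
import sys
f=sys.argv[1]
s=readout.observe(); print(s['time'],s['ee_pos'],s['contact_force'],s['torque'],s['finger_gap'])
a=snap('scene',f+'s.png');b=snap('side',f+'d.png')
p=[int(x) for x in sys.argv[2:6]] if len(sys.argv)>2 else [220,230,270,130]
cv2.imwrite('pics/'+f+'.png',np.hstack([cv2.resize(a[p[1]:p[1]+120,p[0]:p[0]+140],None,fx=2.8,fy=2.8,interpolation=cv2.INTER_CUBIC),cv2.resize(b[p[3]:p[3]+120,p[2]:p[2]+140],None,fx=2.8,fy=2.8,interpolation=cv2.INTER_CUBIC)]))
E
python3 look.py L1
```

```text
7.275 [ 0.55132006 -0.19146793  0.08649789] [ 0.57174408  0.69369264 -1.0306552 ] [ 0.07235016 -0.08587572  0.01176526] 0.03369595215943039
```

View pics/L1.png

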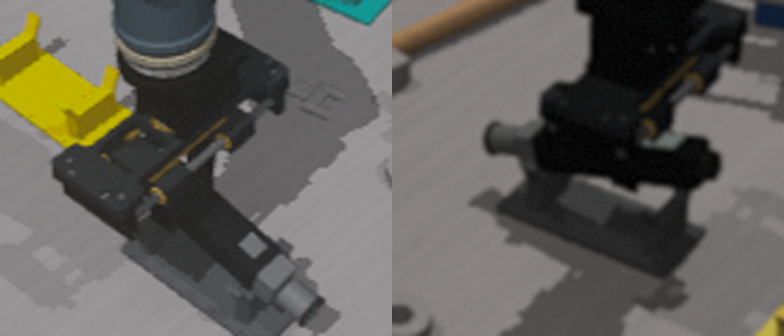

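Request:
jog_arm(steps=[[[3,0,5],0],[[4,0,5],0],[[4,1,5],0],[[4,0,5],0],[[0,0,0],0]])

```text
time: 8.0
ee_pos: [0.5665, -0.1904, 0.1064]
orientation: [2.182, 0.089, -2.177]
contact_force: [0.7, 0.5, -1.2]
finger_gap: 0.0341
```

```bash
python3 look.py L2
```

```text
8.0 [ 0.56654026 -0.19040887  0.10639352] [ 0.71576849  0.45465171 -1.21741616] [ 0.01337097 -0.10943593  0.06906336] 0.03406900219492601
```

View pics/L2.png

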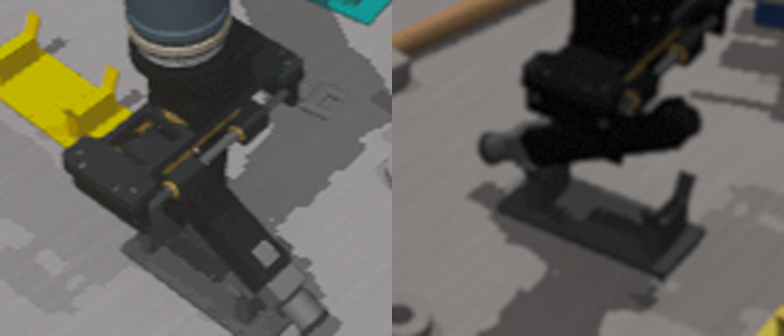

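```bash
cat > crop.py <<'E'
import cv2,sys
f,x,y,w,h,k=sys.argv[1],*map(int,sys.argv[2:7])
im=cv2.imread(f'pics/{f}.png'); cv2.imwrite(f'pics/{f}_c{x}.png',cv2.resize(im[y:y+h,x:x+w],None,fx=k,fy=k,interpolation=cv2.INTER_CUBIC))
E
python3 crop.py L2s 280 290 70 60 10;python3 crop.py L2d 290 150 110 50 7
```

```text
(no output)
```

View pics/L2s_c280.png

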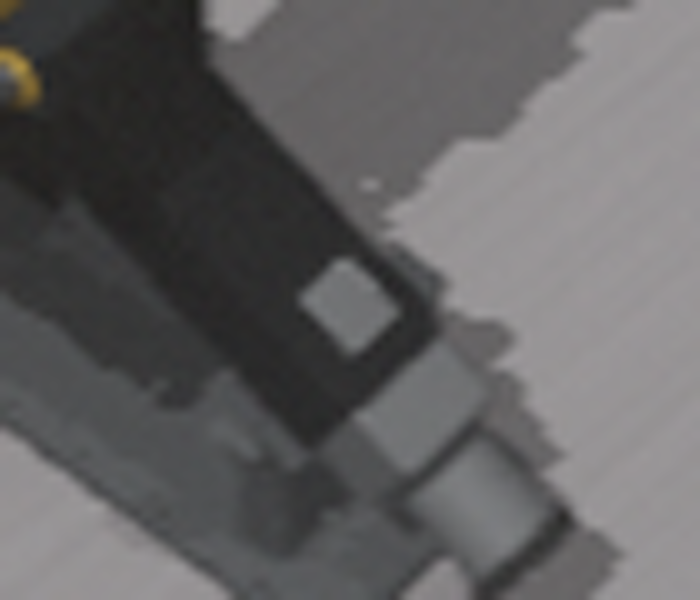

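View pics/L2d_c290.png

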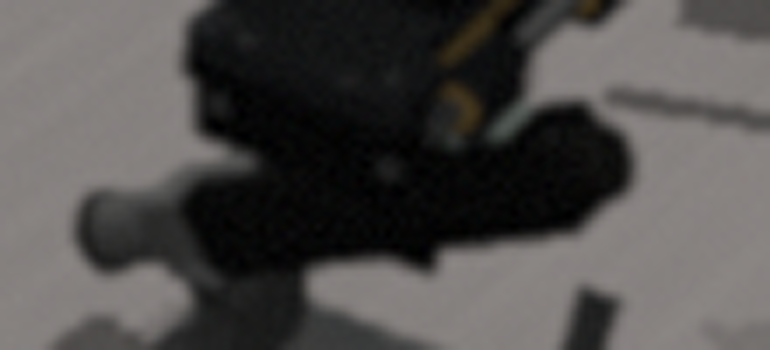

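```bash
cat > rfit.py <<'E'
from fit import *
def RP(p,L,yaw):
    c,s=np.cos(p[3]),np.sin(p[3]); L=np.array(L,float)/1000
    f=np.array([np.cos(yaw)*c,np.sin(yaw)*c,-s]); y=np.array([-np.sin(yaw),np.cos(yaw),0]); u=np.cross(f,y)
    return p[:3]+L@np.array([f,y,u])
def rsolve(obs,p0,yaw,prior=None,cams=None):
    cm=cams or cs
    def f(p):
        r=np.concatenate([proj(cm[n],RP(p,[l],yaw))[0]-np.array(q) for n,l,q in obs])
        if prior is not None:
            # y-lateral known from the grip: 
            g,sg=prior; lat=np.array([-np.sin(yaw),np.cos(yaw),0])
            r=np.append(r,(p[:3]-g)@lat/sg)
        return r
    r=least_squares(f,p0,loss='soft_l1',f_scale=1.5); n=2*len(obs); return r.x,f(r.x)[:n].reshape(-1,2)
E
python3 - <<'E'
from rfit import *
obs=[('side',(105,0,0),(303.1,182.4)),('side',(-105,0,0),(376,172.4)),('side',(-95,17,-17),(372.4,182.7)),
('scene',(55,-17,17),(310.8,334.4)),('scene',(55,17,17),(323.6,321.8)),('scene',(73,-15,15),(319.8,337.4)),('scene',(73,15,15),(328.6,328.6))]
g=np.array([.5665,-.1904,.1034])
for o in (obs,obs[3:],obs[:3]+obs[3:5]):
    p,r=rsolve(o,[.59,-.19,.09,.5],.082,(g,.003)); print(p[:3].round(4),np.degrees(p[3]).round(1),r.round(1).tolist())
    f=np.array([np.cos(.082)*np.cos(p[3]),np.sin(.082)*np.cos(p[3]),-np.sin(p[3])]); u=np.cross(f,[-np.sin(.082),np.cos(.082),0]); print('grip local',(g-p[:3])@f,(g-p[:3])@u)
E
```

```text
[ 0.6    -0.1891  0.0799] 29.0 [[2.5, 0.2], [2.2, -0.8], [1.0, 0.5], [3.8, -2.4], [1.2, 0.5], [0.7, 0.5], [0.7, 0.7]]
grip local -0.04064230210036457 0.004331611711965205
[ 0.5946 -0.1885  0.0408] -0.1 [[1.9, -1.5], [-0.8, 1.5], [-0.2, -0.1], [-0.2, 0.1]]
grip local -0.028096975055177643 0.06258775025123968
[ 0.6023 -0.1895  0.0786] 28.8 [[1.8, 0.1], [1.4, -0.6], [0.2, 0.6], [4.5, -1.3], [1.8, 1.6]]
grip local -0.043295172838633544 0.004444801166248739
```

Request:
jog_arm(steps=[[[2,0,3],0],[[2,0,2],0],[[0,0,0],0],[[0,0,0],0],[[0,0,0],0]])

```text
time: 8.72
ee_pos: [0.5696, -0.1904, 0.1108]
orientation: [2.18, 0.089, -2.179]
contact_force: [-0.0, 0.1, -0.7]
finger_gap: 0.0339
```

Request:
jog_arm(steps=[[[0,0,0],0],[[0,0,0],0],[[0,0,10],0],[[0,0,25],0],[[0,0,40],0]], squeeze=55)

```text
time: 9.35
ee_pos: [0.5683, -0.1903, 0.1855]
orientation: [2.176, 0.09, -2.184]
contact_force: [1.1, 0.1, -2.8]
finger_gap: 0.0337
```

Request:
jog_arm(steps=[[[-15,0,50],0],[[-15,0,40],0],[[-15,0,10],0],[[0,0,0],0],[[0,0,0],0]])

```text
time: 9.98
ee_pos: [0.5237, -0.1902, 0.2837]
orientation: [2.177, 0.091, -2.183]
contact_force: [0.4, 0.6, -2.6]
finger_gap: 0.0335
```

```bash
python3 look.py L3 240 180 260 60
```

```text
9.975 [ 0.52373628 -0.19023085  0.28373869] [ 0.37180558  0.58141329 -2.56358194] [-0.05199706  0.11735418  0.03244862] 0.033526090313628416
```

View pics/L3.png

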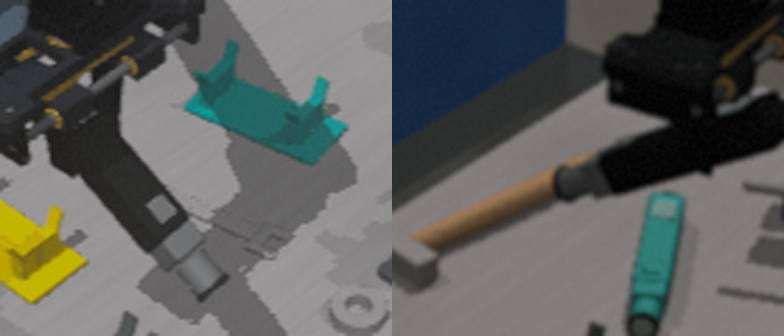

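Request:
jog_arm(steps=[[[-20,55,0],-0.03],[[-20,55,0],-0.03],[[-20,55,0],-0.03],[[-9,55,0],-0.028],[[0,55,0],0]])

```text
time: 10.7
ee_pos: [0.4546, 0.0862, 0.285]
orientation: [-2.202, 0.04, 2.204]
contact_force: [0.2, 1.0, -2.3]
finger_gap: 0.0335
```

Request:
jog_arm(steps=[[[0,55,-5],0],[[0,50,-10],0],[[0,1,-7],0],[[0,0,0],0],[[0,0,0],0]])

```text
time: 11.32
ee_pos: [0.4559, 0.1892, 0.2634]
orientation: [-2.202, 0.043, 2.203]
contact_force: [-0.3, 0.3, -2.5]
finger_gap: 0.0335
```

```bash
python3 look.py L4 340 150 150 170; python3 - <<'E'
from h import *
import json
c=optics.camera_model('wrist'); snap('wrist','w4.png'); json.dump({k:np.array(v).tolist() for k,v in c.items()},open('w4.json','w'))
E
python3 crop.py L4d 160 160 150 100 5
```

```text
11.325 [0.45588156 0.18917677 0.26340174] [-0.32152385  0.34658211 -2.47472681] [-0.0186717   0.09017079  0.04895342] 0.033466394023212664
```

View pics/L4d_c160.png

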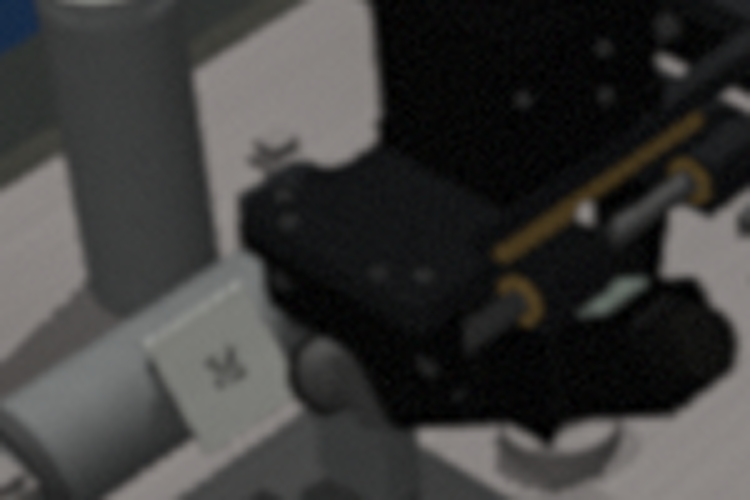

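View pics/L4s.png

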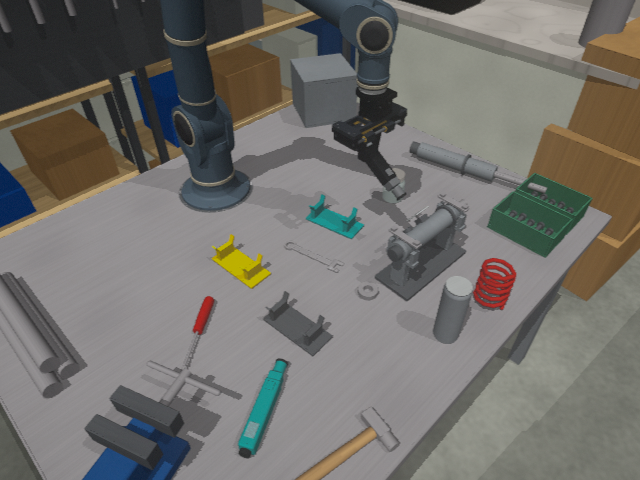

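View pics/w4.png

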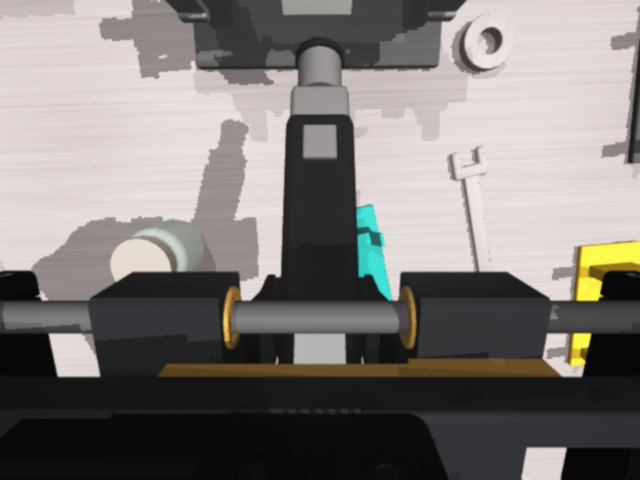

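```bash
python3 crop.py w4 270 25 100 145 4;python3 crop.py L4s 345 115 80 95 6
```

```text
(no output)
```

View pics/w4_c270.png

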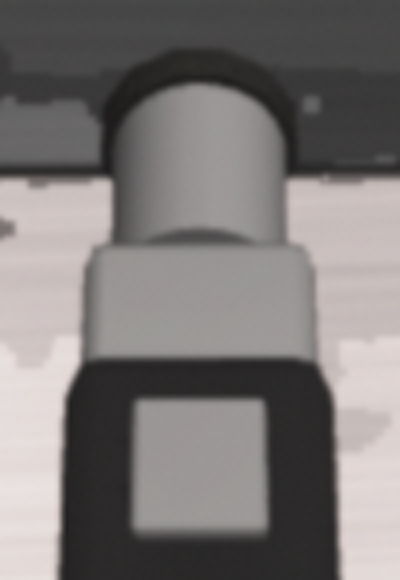

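View pics/L4s_c345.png

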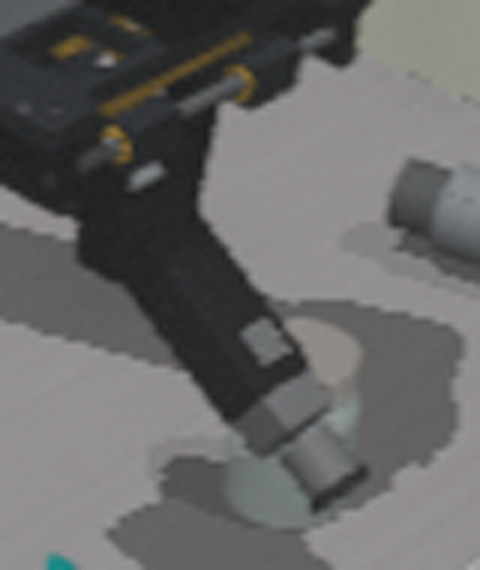

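```bash
cat > r4.py <<'E'
from rfit import *
import json
cams=dict(cs,w4=json.load(open('w4.json')))
W=[('w4',(73,15,15),(292.9,86.1)),('w4',(73,-15,15),(347.6,86.1)),('w4',(55,15,15),(290.9,114.6)),('w4',(55,-15,15),(349.1,114.6)),('w4',(105,0,14.5),(319.6,36.6)),('w4',(105,14.5,0),(294.6,57.1)),('w4',(105,-14.5,0),(344.1,57.1))]
S=[('scene',(105,0,0),(401.6,196)),('scene',(73,-15,15),(390.9,190.4)),('scene',(73,15,15),(399.6,181.6)),('scene',(55,17,17),(395.4,174.9))]
D=[('side',(-105,0,0),(299.6,227.6)),('side',(-95,17,-17),(294,241.2))]
g=np.array([.4559,.1892,.2604])
yaw=-.038
for o in (W,W+S,W+S+D,S+D):
    p,r=rsolve(o,[.49,.19,.24,.58],yaw,None,cams); print(p[:3].round(4),np.degrees(p[3]).round(1),r.round(1).tolist())
    f=np.array([np.cos(yaw)*np.cos(p[3]),np.sin(yaw)*np.cos(p[3]),-np.sin(p[3])]); u=np.cross(f,[-np.sin(yaw),np.cos(yaw),0]); print('grip local',(g-p[:3])@f,(g-p[:3])@u,'tip',p[:3]+.105*f)
E
python3 r4.py
```

```text
[0.4889 0.1883 0.2251] 28.6 [[-1.1, -0.6], [0.3, -0.6], [0.2, 0.4], [-0.5, 0.4], [0.2, 0.5], [1.0, -0.0], [-0.1, -0.1]]
grip local -0.0458775385456552 0.015190355055456059 tip [0.58101717 0.18481913 0.1748347 ]
[0.4884 0.1883 0.2302] 29.3 [[-1.7, -0.6], [1.0, -0.6], [-0.4, 0.8], [0.2, 0.8], [0.2, 0.1], [0.6, 0.2], [0.3, 0.2], [1.1, 1.6], [2.7, -3.2], [1.9, 0.7], [2.6, 1.1]]
grip local -0.04312194403156935 0.010406652431350697 tip [0.57988041 0.18484766 0.17880065]
[0.4892 0.1883 0.2363] 31.8 [[-2.2, -1.4], [1.4, -1.4], [-1.1, -0.5], [0.8, -0.5], [0.2, 0.8], [0.3, 1.9], [0.5, 1.9], [0.7, 0.7], [2.8, -4.2], [2.0, -0.4], [2.8, -0.1], [2.6, 0.0], [1.0, 2.6]]
grip local -0.041046277162471896 0.002927628355608145 tip [0.57843677 0.18493652 0.18099719]
[0.4832 0.1933 0.234 ] 37.5 [[-2.2, 1.1], [0.9, -3.6], [0.1, 0.3], [1.4, 0.4], [0.5, -1.6], [-0.1, 1.6]]
grip local -0.037609413642119886 0.004463163829306421 tip [0.56646034 0.19016977 0.17006973]
```

```bash
python3 crop.py L3d 310 80 100 65 8;python3 crop.py L3s 255 205 75 85 7
```

```text
(no output)
```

View pics/L3d_c310.png

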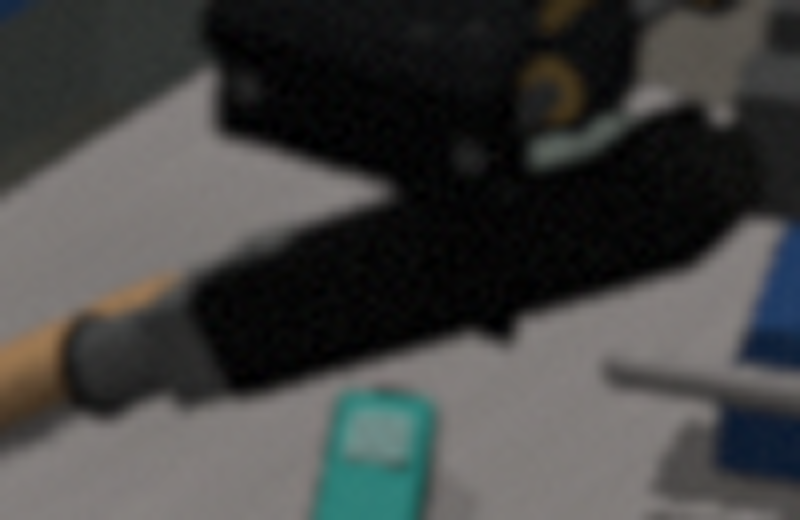

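View pics/L3s_c255.png

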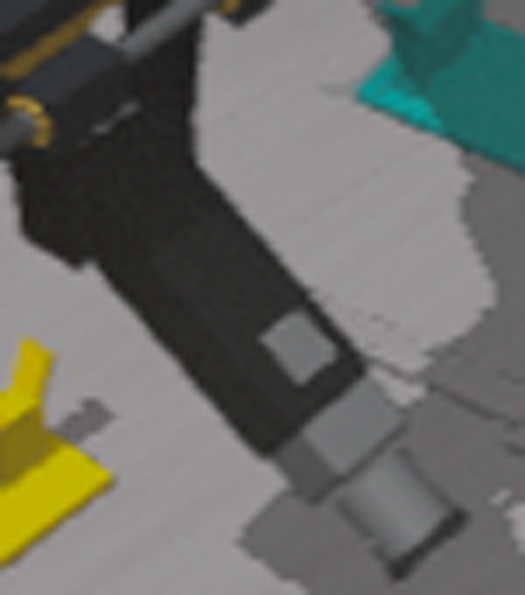

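```bash
cat > r3.py <<'E'
from rfit import *
import json
def fitc(obs,g,yaw,cm,uz=1.6,s=1.5,p0t=.57):
    # params: a (grip local x, mm), lateral, up offset, pitch
    def pose(q):
        c,sn=np.cos(q[3]),np.sin(q[3]); f=np.array([np.cos(yaw)*c,np.sin(yaw)*c,-sn]); y=np.array([-np.sin(yaw),np.cos(yaw),0]); u=np.cross(f,y)
        return np.r_[g-f*q[0]/1e3-y*q[1]/1e3-u*q[2]/1e3,q[3]],f
    def F(q):
        p,_=pose(q); r=np.concatenate([proj(cm[n],RP(p,[l],yaw))[0]-np.array(z) for n,l,z in obs])
        return np.r_[r,q[1]/1.5,(q[2]-uz)/s]
    r=least_squares(F,[-38,0,uz,p0t],loss='soft_l1',f_scale=1.5); p,f=pose(r.x); return r.x,p,f,F(r.x)[:-2].reshape(-1,2)
if __name__=='__main__':
    D=[('side',(55,17,-17),(338.9,128.7)),('side',(-95,17,-17),(395.8,112.3)),('side',(55,17,17),(333.9,115.8)),('side',(105,0,0),(320.1,124.8))]
    S=[('scene',(55,17,17),(306.3,256.7)),('scene',(55,-17,-17),(292.4,269.8)),('scene',(55,-17,17),(297.4,266.3)),('scene',(105,0,0),(315.7,282.4))]
    for o in (D,S,D+S):
      for s in (.5,4):
        q,p,f,r=fitc(o,np.array([.5237,-.1902,.2807]),.083,cs,s=s); print(q[:3].round(1),np.degrees(q[3]).round(2),r.round(1).tolist())
    exec(open('r4.py').read().split('g=np')[0].split('import json')[1])
    for o in (W,W+S,W+S+D):
        q,p,f,r=fitc(o,np.array([.4559,.1892,.2604]),-.038,cams,s=.5); print(q[:3].round(1),np.degrees(q[3]).round(2),'tip',(p[:3]+.105*f).round(4),r.round(1).tolist())
E
python3 r3.py
```

```text
[-42.3   0.2   1.6] 32.5 [[-0.7, 1.4], [1.3, -0.0], [-3.0, -0.6], [1.3, -0.1]]
[-42.3   0.2   1.3] 32.57 [[-0.8, 1.4], [1.2, -0.2], [-3.1, -0.6], [1.3, -0.1]]
[-39.1  -0.1   1.6] 33.9 [[2.4, -0.5], [-1.4, 1.1], [-0.1, -0.7], [-0.1, 0.3]]
[-39.1  -0.1   1.8] 33.79 [[2.4, -0.5], [-1.4, 1.1], [-0.2, -0.7], [-0.1, 0.3]]
[-40.1   0.2   1.6] 32.69 [[0.2, 1.3], [2.2, -0.4], [-2.2, -0.7], [2.2, -0.1], [2.9, -0.5], [-0.8, 1.4], [0.3, -0.7], [0.7, 0.3]]
[-40.1   0.2   1.8] 32.63 [[0.2, 1.3], [2.3, -0.3], [-2.1, -0.7], [2.2, -0.1], [2.9, -0.5], [-0.8, 1.4], [0.3, -0.7], [0.7, 0.3]]
[-39.3  -0.5   1.8] 31.31 tip [0.5782 0.185  0.1838] [[-2.7, -1.3], [1.7, -1.3], [-1.6, 0.2], [1.1, 0.2], [0.1, -0.2], [-0.1, 1.1], [0.7, 1.1]]
[-40.1  -0.3   2.1] 31.67 tip [0.5782 0.1849 0.1825] [[-2.3, -1.3], [1.7, -1.3], [-1.2, -0.1], [1.1, -0.1], [0.3, 0.4], [0.2, 1.7], [0.8, 1.7], [0.7, 0.1], [2.7, -4.7], [2.0, -0.9], [2.8, -0.6]]
[-40.5  -0.4   1.8] 32.04 tip [0.5782 0.1849 0.1816] [[-2.3, -1.4], [1.5, -1.4], [-1.2, -0.5], [0.9, -0.5], [0.2, 0.8], [0.2, 2.1], [0.6, 2.0], [0.7, 0.4], [2.8, -4.5], [2.0, -0.6], [2.9, -0.4], [2.4, -0.8], [0.8, 1.8]]
```

Request:
jog_arm(steps=[[[12,0,-6],0],[[12,1,-6],0],[[10,0,-6],0],[[0,0,0],0],[[0,0,0],0]])

```text
time: 12.1
ee_pos: [0.4892, 0.1917, 0.2455]
orientation: [-2.203, 0.04, 2.204]
contact_force: [-0.2, 0.2, -3.4]
finger_gap: 0.0338
```

```bash
python3 look.py L5 340 150 150 170; python3 - <<'E'
from h import *
import json
c=optics.camera_model('wrist'); snap('wrist','w5.png'); json.dump({k:np.array(v).tolist() for k,v in c.items()},open('w5.json','w'))
E
python3 crop.py w5 260 0 120 120 5; python3 crop.py L5d 160 180 120 100 5;python3 crop.py L5s 360 130 100 90 6
```

```text
12.1 [0.48923616 0.19168386 0.24549754] [-0.24846766  0.21964858 -3.43248728] [0.04760147 0.13117057 0.05224112] 0.03380822009988848
```

View pics/w5_c260.png

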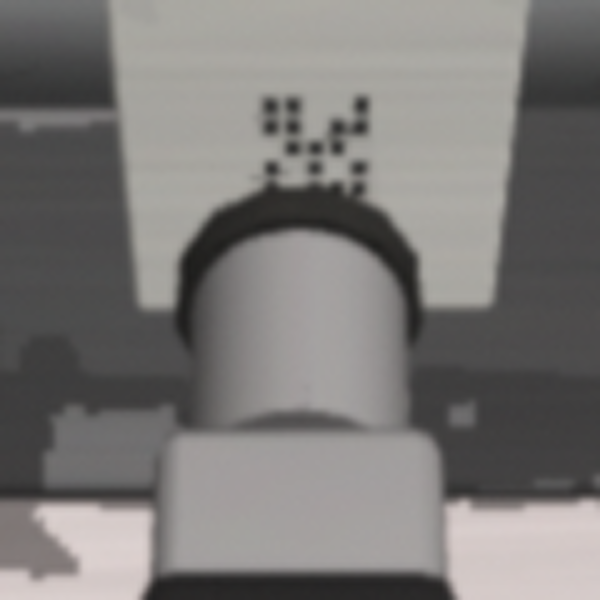

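View pics/L5d_c160.png

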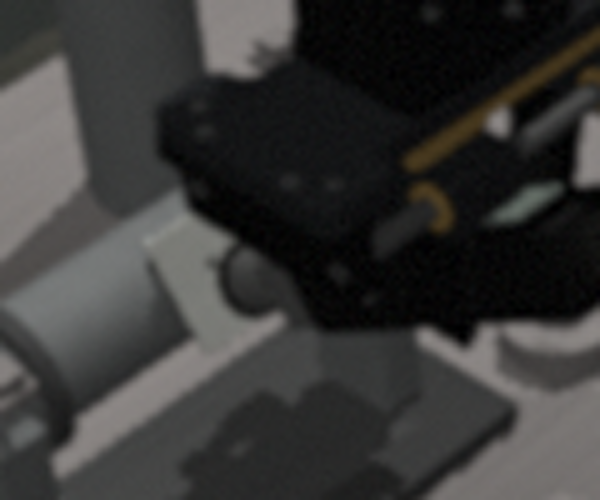

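View pics/L5s_c360.png

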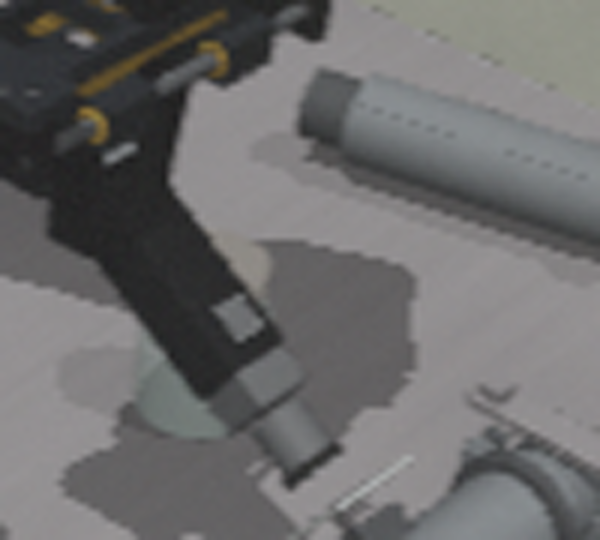

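```bash
cat > p5.py <<'E'
import plate
from plate import *
from rfit import RP
cams['w5']=json.load(open('w5.json'))
p,_,_=run(['w2','w3'])
for el in (31,32.5,34,35):
  # fit position with fixed el using all wrist views + code centres
  X={'w3':(180+ (522.5)/4-.5, 355.5/4-.5),'w2':(180+380/5-.5,200.5/5-.5),'w5':(322.8,29.2)}
  pc={'w2':plate.px['w2'],'w3':plate.px['w3']}
  def f(q):
    P=np.r_[q[:4],np.radians(el)]; r=[]
    C=corners(P)
    for n in pc: r.append((proj(cams[n],C)-pc[n]).ravel())
    r.append((proj(cams['w5'],C[[3,2]])-np.array([(287.6,60.8),(358.2,60.4)])).ravel())
    for n in X: r.append((proj(cams[n],P[:3])[0]-X[n]))
    return np.concatenate(r)
  s=least_squares(f,p[:4]); r=s.fun
  print(el,s.x[:3].round(4),np.degrees(s.x[3]).round(2),'rms',np.sqrt((r**2).mean()).round(2),r[-10:].round(1))
tip=np.array([.6113,.1875,.1637])
for th in (31.5,32.5,33.5):
    t=np.radians(th);yaw=-.037
    c=RP(np.r_[0,0,0,t],[(105,0,0),(105,0,14.5),(73,15,15),(73,-15,15)],yaw)
    cen=tip-c[0]
    print(th,proj(cams['w5'],cen+c[1:]).round(1).tolist())
E
python3 p5.py
```

```text
31 [0.6289 0.1851 0.1574] -1.96 rms 0.8 [-0.3 -0.4 -0.1 -0.1 -0.1  0.1  0.9  0.1  0.2 -0. ]
32.5 [0.6292 0.1852 0.1563] -1.93 rms 0.57 [-0.3  0.3 -0.4  0.5 -0.2 -0.1  1.1  0.1  0.1  0. ]
34 [0.6295 0.1853 0.1552] -1.89 rms 0.62 [-0.3  0.9 -0.6  1.2 -0.3 -0.3  1.2  0.1 -0.1  0.1]
35 [0.6297 0.1853 0.1545] -1.87 rms 0.78 [-0.3  1.4 -0.8  1.6 -0.4 -0.4  1.3  0.2 -0.2  0.2]
31.5 [[320.1, 37.9], [290.8, 85.6], [349.3, 85.7]]
32.5 [[320.1, 37.5], [290.8, 84.3], [349.4, 84.4]]
33.5 [[320.1, 37.2], [290.7, 83.1], [349.4, 83.2]]
```

Request:
jog_arm(steps=[[[6,-1,-1],0],[[6,-1,-3],0],[[0,0,0],0],[[0,0,0],0],[[0,0,0],0]])

```text
time: 12.88
ee_pos: [0.5013, 0.1896, 0.2417]
orientation: [-2.203, 0.04, 2.203]
contact_force: [0.0, -0.7, -3.1]
finger_gap: 0.0334
```

```bash
cat > wl.py <<'E'
from h import *
import json,sys
n=sys.argv[1]
s=readout.observe(); print(s['time'],s['ee_pos'],s['contact_force'],s['torque'],s['orientation'])
c=optics.camera_model('wrist'); snap('wrist',n+'.png'); json.dump({k:np.array(v).tolist() for k,v in c.items()},open(n+'.json','w'))
E
python3 wl.py w6; python3 crop.py w6 260 0 120 120 5
```

```text
12.875 [0.50134754 0.18960037 0.24171588] [ 0.04230631 -0.69923588 -3.14306301] [0.06318912 0.06914082 0.03595547] [-2.20328954  0.03977411  2.20335228]
```

View pics/w6_c260.png

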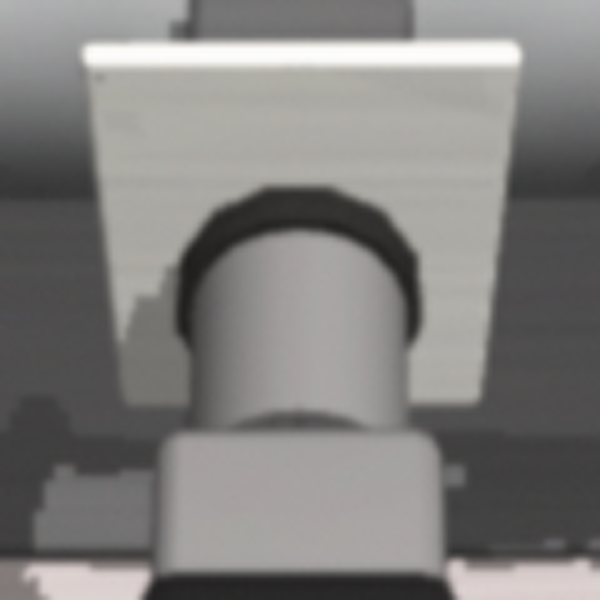

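```bash
cat > p6.py <<'E'
from plate import *
cams['w6']=json.load(open('w6.json'))
px['w6']=[(260+(x+.5)/5-.5,(y+.5)/5-.5) for x,y in [(90,66),(520,64),(481,403),(128,405)]]
tip=np.array([.6234,.1854,.1599])
for names in (['w6'],['w2','w3','w6'],['w3','w6']):
    p,f,r=run(names); print(names,p[:3].round(4),np.degrees(p[3:]).round(2),np.sqrt((f**2).mean()).round(2))
    t=np.radians(32.3);y=-.037; fx=np.array([np.cos(t)*np.cos(y),np.cos(t)*np.sin(y),-np.sin(t)]);u=np.array([np.sin(t),0,np.cos(t)])
    v=p[:3]-tip; print('along',v@fx,'up',v@u,'y',v[1]-(v@fx)*fx[1])
E
python3 p6.py
```

```text
['w6'] [0.63   0.1848 0.1532] [-1.8  34.28] 0.17
along 0.009191532197148283 up -0.002159391511811578 y -0.00029891755394167394
['w2', 'w3', 'w6'] [0.6294 0.1851 0.1551] [-1.92 33.63] 0.53
along 0.007652932503369562 up -0.0008303086040705961 y -3.938764877539435e-05
['w3', 'w6'] [0.6296 0.185  0.1539] [-1.87 34.07] 0.42
along 0.00845407665625468 up -0.001734012900644193 y -0.00016755941792202377
```

Request:
jog_arm(steps=[[[2,0,-2],0],[[2,0,-1],0],[[0,0,0],0],[[0,0,0],0],[[0,0,0],0]])

```text
time: 13.55
ee_pos: [0.5052, 0.1896, 0.2387]
orientation: [-2.203, 0.04, 2.204]
contact_force: [-3.6, 0.0, -0.9]
finger_gap: 0.0331
```

Request:
jog_arm(steps=[[[0.8,0,-0.5],0],[[0.8,0,-0.5],0],[[0,0,0],0],[[0,0,0],0],[[0,0,0],0]])

```text
time: 14.18
ee_pos: [0.5068, 0.1896, 0.2377]
orientation: [-2.203, 0.04, 2.204]
contact_force: [-5.9, -0.7, 1.2]
finger_gap: 0.0333
```

```bash
python3 wl.py w7; python3 crop.py w7 260 0 120 120 5
```

```text
14.175 [0.50676098 0.18962339 0.23770782] [-5.9335243  -0.71854694  1.23174517] [-0.00133478  1.12966023 -0.04235558] [-2.20279815  0.03987119  2.20393534]
```

View pics/w7_c260.png

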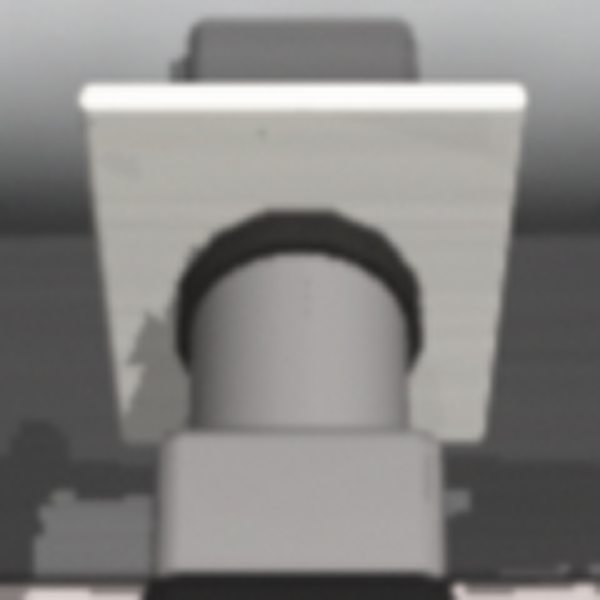

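```bash
python3 - <<'E'
import cv2,numpy as np
src=np.float32([(90,111),(522,110),(485,440),(122,440)]);dst=np.float32([(23,23),(-23,23),(-23,-23),(23,-23)])
H=cv2.getPerspectiveTransform(src,dst)
pts=np.float32([(300,208),(270,211),(332,211),(215,245),(383,245),(176,320),(422,320),(180,350),(418,350)])[:,None]
q=cv2.perspectiveTransform(pts,H)[:,0]; print(q.round(1))
A=np.c_[2*q,np.ones(len(q))]; s=np.linalg.lstsq(A,(q**2).sum(1),rcond=None)[0]; print(s[:2],np.sqrt(s[2]+s[0]**2+s[1]**2))
from h import *
im=cv2.imread('pics/w7.png'); 
for k,n in((8,'w7z'),): cv2.imwrite('pics/'+n+'.png',cv2.resize(im[10:95,272:368],None,fx=k,fy=k,interpolation=cv2.INTER_CUBIC)[:600])
E
```

```text
[[  0.6  11. ]
 [  3.9  10.6]
 [ -3.   10.6]
 [ 10.2   6.1]
 [ -8.9   6.1]
 [ 15.2  -4.3]
 [-14.   -4.4]
 [ 14.9  -8.8]
 [-13.7  -8.8]]
[ 0.61516884 -4.14246926] 14.763658956769678
```

View pics/w7z.png

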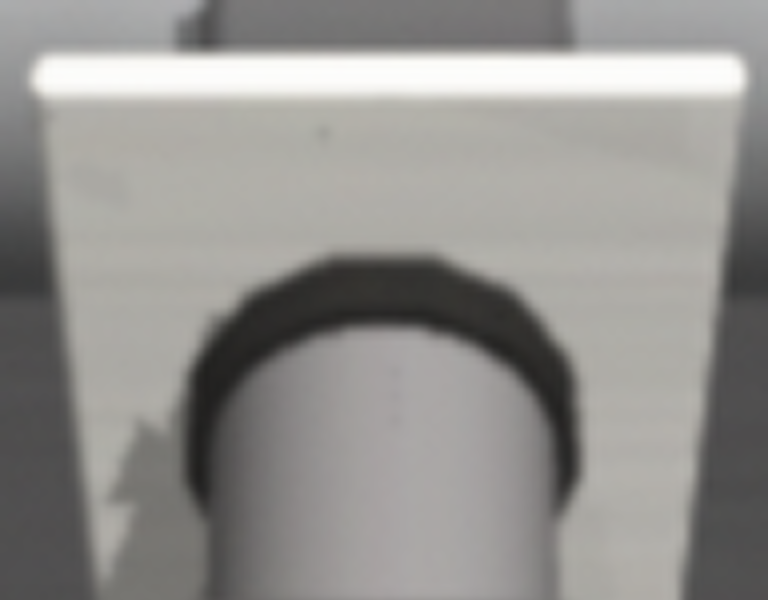

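```bash
cat > p7.py <<'E'
from plate import *
c=cams['w7']=json.load(open('w7.json'))
f5=lambda x,y:(260+(x+.5)/5-.5,(y+.5)/5-.5)
px['w7']=[f5(*q) for q in [(90,111),(522,110),(485,440),(122,440)]]
for names in (['w7'],['w2','w3','w7']):
    p,f,r=run(names); print(names,p[:3].round(4),np.degrees(p[3:]).round(2),np.sqrt((f**2).mean()).round(2))
    el,yaw=p[4],p[3]
    n=np.array([-np.cos(yaw)*np.cos(el),-np.sin(yaw)*np.cos(el),np.sin(el)]);y=np.array([-np.sin(yaw),np.cos(yaw),0]);up=np.cross(n,y);up*=np.sign(up[2])
    rim=p[:3]+.0006*y-.0041*up
    for th in range(26,42,2):
        t=np.radians(th);ff=np.array([np.cos(yaw)*np.cos(t),np.sin(yaw)*np.cos(t),-np.sin(t)]);u=np.cross(ff,y)
        # contact at whichever edge: centre offset from plane = 14.5*|sin(th-el)|
        cc=rim+n*.0145*abs(np.sin(t-el))
        a=cc-ff*.0281+u*.015; b=cc-ff*.0461+u*.017; r0=cc+u*.0145
        print(th,[proj(c,q)[0].round(1).tolist() for q in (a+.015*y,a-.015*y,b,r0)])
print('obs',f5(165,432),f5(440,432),f5(300,574),f5(300,208))
E
python3 p7.py
```

```text
['w7'] [0.6301 0.185  0.1529] [-2.05 33.43] 0.56
26 [[291.7, 92.4], [347.4, 92.4], [319.5, 120.6], [319.5, 47.9]]
28 [[291.6, 89.6], [347.5, 89.6], [319.5, 117.0], [319.5, 46.5]]
30 [[291.5, 86.7], [347.6, 86.7], [319.5, 113.3], [319.5, 45.1]]
32 [[291.4, 83.8], [347.7, 83.8], [319.6, 109.5], [319.5, 43.7]]
34 [[291.3, 81.3], [347.8, 81.3], [319.6, 106.0], [319.5, 42.7]]
36 [[291.2, 79.8], [347.9, 79.8], [319.6, 103.6], [319.5, 42.7]]
38 [[291.0, 78.3], [348.1, 78.3], [319.6, 101.0], [319.5, 42.7]]
40 [[290.9, 76.8], [348.2, 76.8], [319.6, 98.4], [319.5, 42.8]]
['w2', 'w3', 'w7'] [0.6295 0.1852 0.1548] [-2.01 33.37] 0.6
26 [[291.1, 92.9], [347.3, 92.8], [319.2, 121.4], [319.2, 48.0]]
28 [[291.0, 90.0], [347.4, 90.0], [319.2, 117.8], [319.2, 46.5]]
30 [[290.9, 87.2], [347.5, 87.1], [319.2, 114.0], [319.2, 45.1]]
32 [[290.8, 84.2], [347.6, 84.2], [319.2, 110.2], [319.2, 43.7]]
34 [[290.7, 81.8], [347.7, 81.7], [319.2, 106.7], [319.2, 42.7]]
36 [[290.5, 80.3], [347.8, 80.2], [319.2, 104.2], [319.2, 42.7]]
38 [[290.4, 78.7], [348.0, 78.7], [319.2, 101.7], [319.2, 42.8]]
40 [[290.3, 77.2], [348.1, 77.1], [319.2, 99.0], [319.2, 42.9]]
obs (292.6, 86.0) (347.6, 86.0) (319.6, 114.4) (319.6, 41.2)
```

Request:
jog_arm(steps=[[[-3,0,2],0],[[-3,0,2],0],[[1,-0.3,1.5],0],[[1.2,-0.3,1.8],0],[[0,0,0],0]])

```text
time: 14.85
ee_pos: [0.5038, 0.1888, 0.2452]
orientation: [-2.204, 0.04, 2.202]
contact_force: [0.3, 0.1, -2.7]
finger_gap: 0.0337
```

Request:
jog_arm(steps=[[[2,0,-1.3],0],[[1.5,0,-1],0],[[1,0,-0.6],0],[[0,0,0],0],[[0,0,0],0]])

```text
time: 15.48
ee_pos: [0.5075, 0.1889, 0.2421]
orientation: [-2.203, 0.04, 2.204]
contact_force: [-2.3, -1.3, 0.5]
finger_gap: 0.0335
```

Request:
jog_arm(steps=[[[0.8,0,-0.5],0],[[0.6,0,0.8],0],[[0.6,0,0.8],0],[[0.6,0,0.8],0],[[0,0,0],0]], squeeze=12)

```text
time: 16.1
ee_pos: [0.5102, 0.189, 0.244]
orientation: [-2.203, 0.04, 2.204]
contact_force: [-4.7, -0.5, -0.3]
finger_gap: 0.0337
```

```bash
python3 wl.py w8; python3 crop.py w8 260 0 120 120 5
```

```text
16.1 [0.51020288 0.1889719  0.24397018] [-4.70533297 -0.45608294 -0.34212961] [-0.03389604  1.20524036 -0.00294298] [-2.20274043  0.03998362  2.20374799]
```

View pics/w8_c260.png

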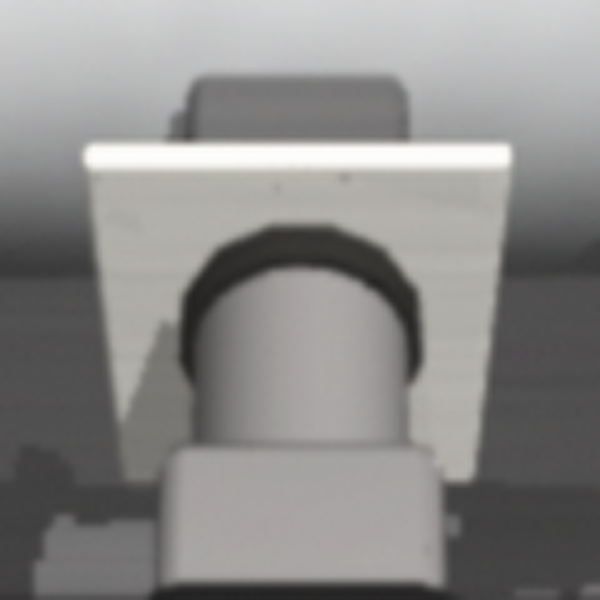

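```bash
cat > rim.py <<'E'
import sys
from plate import *
def go(name,cor,rimpts,collar_y,body_y,coll_x,h):
    c=cams[name]=json.load(open(name+'.json'))
    f5=lambda x,y:(260+(x+.5)/5-.5,(y+.5)/5-.5)
    px[name]=[f5(*q) for q in cor]
    H=cv2.getPerspectiveTransform(np.float32(cor),np.float32([(23,23),(-23,23),(-23,-23),(23,-23)]))
    q=cv2.perspectiveTransform(np.float32(rimpts)[:,None],H)[:,0]
    s=least_squares(lambda a:np.hypot(q[:,0]-a[0],q[:,1]-a[1])-14.5,[0,0]).x
    print('rim offset y,up mm',s.round(2),q.round(1)[:3].tolist())
    p,f,r=run(['w2','w3',name]); print(p[:3].round(4),np.degrees(p[3:]).round(2),np.sqrt((f**2).mean()).round(2))
    el,yaw=p[4],p[3]
    n=np.array([-np.cos(yaw)*np.cos(el),-np.sin(yaw)*np.cos(el),np.sin(el)]);y=np.array([-np.sin(yaw),np.cos(yaw),0]);up=np.cross(n,y);up*=np.sign(up[2])
    rim=p[:3]+s[0]/1e3*y+s[1]/1e3*up
    def pred(t):
        ff=np.array([np.cos(yaw)*np.cos(t),np.sin(yaw)*np.cos(t),-np.sin(t)]);u=np.cross(ff,y)
        cc=rim
        a=cc-ff*(.032-h)+u*.015; b=cc-ff*(.050-h)+u*.016
        return proj(c,a)[0][1],proj(c,b)[0][1]
    from scipy.optimize import brentq
    for i,oy in enumerate((collar_y,body_y)):
        print('pitch',np.degrees(brentq(lambda t:pred(t)[i]-f5(0,oy)[1],.2,1)).round(1))
E
python3 - <<'E'
from rim import *
go('w7',[(90,111),(522,110),(485,440),(122,440)],[(300,208),(270,211),(332,211),(215,245),(383,245),(176,320),(422,320)],432,574,0,.0039)
go('w8',[(91,170),(509,169),(476,481),(123,480)],[(300,225),(270,228),(332,228),(215,262),(385,262),(180,335),(422,335)],447,587,0,.0030)
E
```

```text
rim offset y,up mm [ 0.63 -3.83] [[0.6000000238418579, 11.0], [3.9000000953674316, 10.600000381469727], [-3.0, 10.600000381469727]]
[0.6295 0.1852 0.1548] [-2.01 33.37] 0.6
pitch 29.5
pitch 29.4
rim offset y,up mm [-0.16  1.08] [[-0.10000000149011612, 15.899999618530273], [3.299999952316284, 15.5], [-3.700000047683716, 15.5]]
[0.6294 0.1852 0.155 ] [-2.01 33.52] 0.56
pitch 30.4
pitch 30.2
```

Request:
jog_arm(steps=[[[0.6,0,0.8],0],[[0.6,0,0.8],0],[[0.6,0,0.8],0],[[0.6,0,0.8],0],[[0,0,0],0]])

```text
time: 16.77
ee_pos: [0.5129, 0.1889, 0.2473]
orientation: [-2.203, 0.04, 2.203]
contact_force: [-4.0, -0.7, -0.3]
finger_gap: 0.0339
```

```bash
python3 wl.py w9; python3 crop.py w9 260 0 120 120 5
```

```text
16.775 [0.51290104 0.18887546 0.24726837] [-4.01653349 -0.6878897  -0.34069991] [-0.07767593  1.14257874 -0.02507318] [-2.20343299  0.04011011  2.20285334]
```

View pics/w9_c260.png

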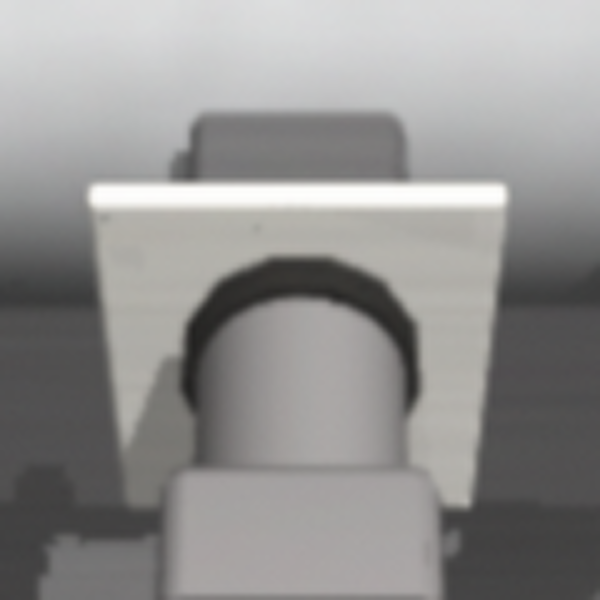

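```bash
python3 - <<'E'
from rim import *
go('w9',[(95,209),(504,208),(471,505),(126,505)],[(300,257),(270,259),(332,259),(215,293),(385,293),(183,360),(420,360)],470,596,0,.0026)
E
python3 look.py L9 340 150 150 170;python3 crop.py L9s 360 130 100 90 6;python3 crop.py L9d 160 180 150 100 5
```

```text
rim offset y,up mm [-0.25  1.8 ] [[-0.10000000149011612, 16.5], [3.4000000953674316, 16.200000762939453], [-3.799999952316284, 16.200000762939453]]
[0.6294 0.1852 0.1548] [-2.01 33.4 ] 0.54
pitch 31.9
pitch 33.0
16.825 [0.51290004 0.1889008  0.24727819] [-4.55441737 -0.60788743 -0.22605973] [-0.09637244  1.06061726 -0.06501543] 0.03393570381786602
```

View pics/L9s_c360.png

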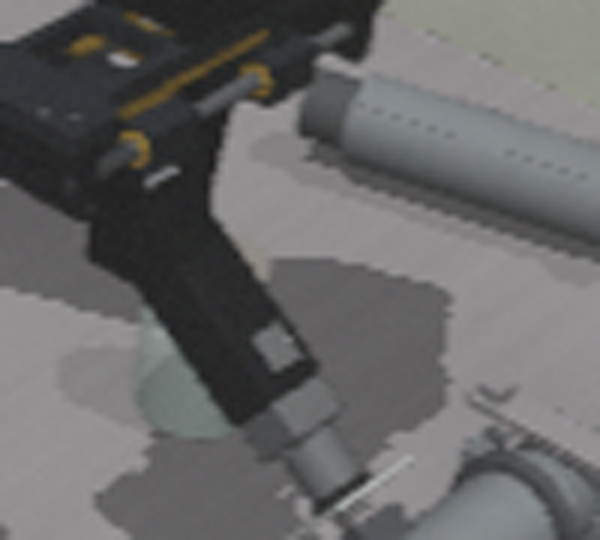

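View pics/L9d_c160.png

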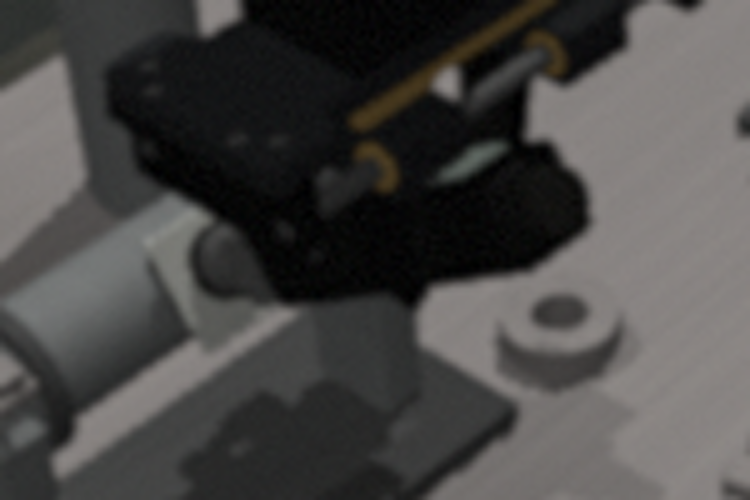

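Request:
jog_arm(steps=[[[0,0,0],0],[[0,0,0],0],[[-2.2,0.1,1.4],0],[[-2,0.1,1.4],0],[[-1,0,-1.5],0]], squeeze=55)

```text
time: 17.55
ee_pos: [0.5084, 0.1892, 0.2488]
orientation: [-2.205, 0.039, 2.2]
contact_force: [-0.0, -0.4, -3.8]
finger_gap: 0.0337
```

Request:
jog_arm(steps=[[[2,0,-1.3],0],[[2,-0.1,-1.3],0],[[0.8,-0.1,-0.6],0],[[0,0,0],0],[[0,0,0],0]])

```text
time: 18.18
ee_pos: [0.5121, 0.1891, 0.2454]
orientation: [-2.203, 0.04, 2.204]
contact_force: [-3.9, -0.7, 2.7]
finger_gap: 0.0339
```

```bash
python3 wl.py w10; python3 crop.py w10 260 0 120 120 5
```

```text
18.175 [0.51209553 0.18905608 0.24544348] [-3.92589184 -0.66367174  2.70539717] [-0.10707154  0.80838257 -0.02450149] [-2.20303406  0.03980761  2.20370218]
```

View pics/w10_c260.png

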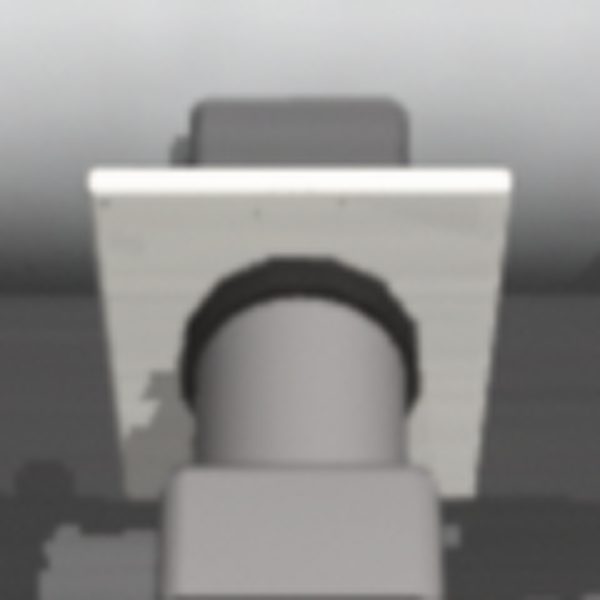

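Request:
jog_arm(steps=[[[0,0,0],0],[[0,0,0],0],[[0,0,0],0],[[0,0,0],0],[[0,0,0],0]])

```text
time: 18.85
ee_pos: [0.5123, 0.189, 0.2453]
orientation: [-2.203, 0.04, 2.203]
contact_force: [-4.4, 0.4, 2.1]
finger_gap: 0.0335
```

```bash
python3 - <<'E'
from rim import *
go('w10',[(95,194),(508,193),(474,495),(125,496)],[(300,257),(270,259),(332,259),(215,293),(385,293),(182,360),(420,360)],467,596,0,.0035)
E
```

```text
rim offset y,up mm [-0.   -0.14] [[0.10000000149011612, 14.600000381469727], [3.5999999046325684, 14.300000190734863], [-3.5999999046325684, 14.300000190734863]]
[0.6295 0.1852 0.1548] [-2.   33.42] 0.56
pitch 31.4
pitch 32.2
```

Request:
jog_arm(steps=[[[0,0,0],0],[[0,0,0],0],[[0,0,0],0],[[0,0,0],0],[[0,0,0],0]])

```text
time: 19.48
ee_pos: [0.5123, 0.189, 0.2453]
orientation: [-2.203, 0.04, 2.203]
contact_force: [-4.6, 0.2, 1.3]
finger_gap: 0.0337
```

Request:
jog_arm(steps=[[[0,0,0],0],[[0,0,0],0],[[0,0,0],0],[[0,0,0],0],[[0,0,0],0]])

```text
time: 20.1
ee_pos: [0.5124, 0.189, 0.2453]
orientation: [-2.203, 0.04, 2.203]
contact_force: [-3.9, 0.5, 1.5]
finger_gap: 0.0336
```

Request:
jog_arm(steps=[[[0,0,0],0],[[0,0,0],0],[[0,0,0],0],[[0,0,0],0],[[0,0,0],0]])

```text
time: 20.72
ee_pos: [0.5124, 0.1889, 0.2453]
orientation: [-2.203, 0.04, 2.203]
contact_force: [-4.5, -0.2, 2.2]
finger_gap: 0.0336
```

Request:
jog_arm(steps=[[[0,0,0],0],[[0,0,0],0],[[0,0,0],0],[[0,0,0],0],[[0,0,0],0]])

```text
time: 21.35
ee_pos: [0.5124, 0.189, 0.2453]
orientation: [-2.203, 0.04, 2.203]
contact_force: [-5.3, 0.8, 2.1]
finger_gap: 0.0335
```

Request:
jog_arm(steps=[[[-4,0,3],0],[[-8,0,5],0],[[-15,1,10],0],[[-20,0,13],0],[[-10,-30,8],0]])

```text
time: 21.98
ee_pos: [0.4538, 0.1623, 0.2857]
orientation: [-2.208, 0.032, 2.203]
contact_force: [-0.2, 0.3, -4.0]
finger_gap: 0.0336
```

Request:
jog_arm(steps=[[[0,-55,0],0.03],[[10,-55,0],0.03],[[20,-55,0],0.03],[[20,-55,0],0.028],[[20,-55,0],0]])

```text
time: 22.6
ee_pos: [0.5254, -0.1165, 0.2854]
orientation: [2.181, 0.089, -2.177]
contact_force: [0.9, 0.8, -3.0]
finger_gap: 0.0333
```

Request:
jog_arm(steps=[[[20,-55,-20],0],[[24,-20,-45],0],[[0,0,-45],0],[[0,0,-35],0],[[0,0,0],0]])

```text
time: 23.22
ee_pos: [0.567, -0.1895, 0.1372]
orientation: [2.174, 0.092, -2.187]
contact_force: [-1.0, 0.1, -2.3]
finger_gap: 0.034
```

```bash
python3 look.py M1 ; python3 -c "
from h import *
print(R.from_rotvec(readout.observe()['orientation']).as_matrix()[0:2,1])"
```

```text
23.225 [ 0.56700325 -0.18946496  0.13717132] [-1.01039049  0.12514001 -2.28871274] [-0.01818605  0.06700038 -0.05873118] 0.03396137369560005
[ 0.08187543 -0.99664221]
```

View pics/M1.png

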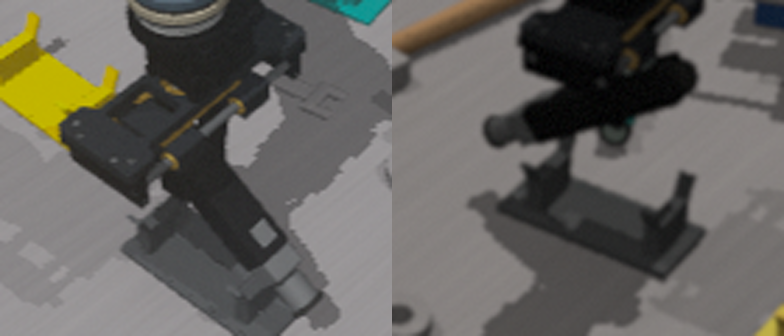

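Request:
jog_arm(steps=[[[1,0,-10],0],[[1,-1,-10],0],[[0,0,-4],0],[[0,0,0],0],[[0,0,0],0]])

```text
time: 23.95
ee_pos: [0.5715, -0.191, 0.1155]
orientation: [2.18, 0.089, -2.179]
contact_force: [-1.0, 0.6, -2.8]
finger_gap: 0.0336
```

Request:
jog_arm(steps=[[[-2,0,-3],0],[[-3,0,-4],0],[[-3,0,-4],0],[[-3,0,-4],0],[[-3,0,-4],0]], squeeze=12)

```text
time: 24.58
ee_pos: [0.5576, -0.1914, 0.0961]
orientation: [2.181, 0.088, -2.178]
contact_force: [1.2, -0.8, -0.0]
finger_gap: 0.034
```

```bash
python3 look.py M2
```

```text
24.575 [ 0.5576059  -0.19142655  0.09607027] [ 1.17896134 -0.78104195 -0.00780456] [-0.20512238 -0.38912293 -0.07226568] 0.03399435368330553
```

View pics/M2.png

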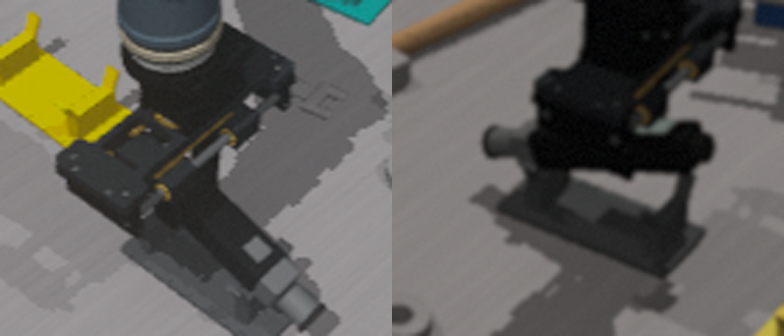

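Request:
jog_arm(steps=[[[-3,0,-5],0],[[-3,0,-6],0],[[-2,0,-6],0],[[-2,0,-6],0],[[-1,0,-5],0]])

```text
time: 25.3
ee_pos: [0.5461, -0.1911, 0.0678]
orientation: [2.179, 0.089, -2.18]
contact_force: [0.4, -1.5, -0.1]
finger_gap: 0.034
```

```bash
python3 look.py M3
```

```text
25.3 [ 0.54610642 -0.19109236  0.06780538] [ 0.40715334 -1.50115177 -0.05688829] [-0.32185958 -0.24344737 -0.13345491] 0.03401131895785063
```

View pics/M3.png

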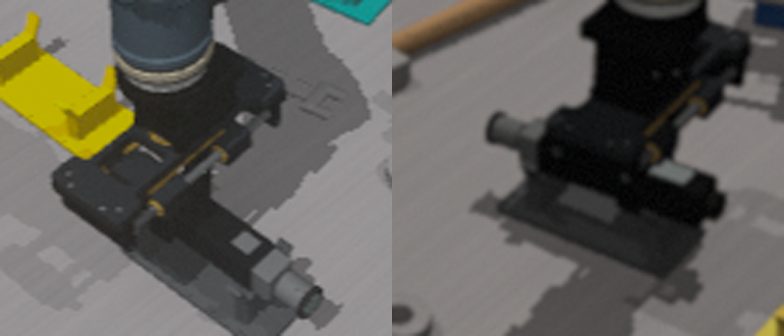

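Request:
jog_arm(steps=[[[-1,0,-3],0],[[0,0,-3],0],[[0,0,0],0],[[0,0,0],0],[[0,0,0],0]])

```text
time: 26.02
ee_pos: [0.5455, -0.1909, 0.0635]
orientation: [2.179, 0.089, -2.179]
contact_force: [-2.9, 0.7, 8.2]
finger_gap: 0.034
```

```bash
python3 look.py M4;python3 crop.py M4s 290 310 50 40 12; python3 crop.py s1 290 310 50 40 12
```

```text
26.025 [ 0.54547042 -0.19089025  0.06350097] [-2.92899017  0.70314835  8.17260117] [ 0.03510575  0.55021537 -0.09090029] 0.03397478110726349
```

View pics/M4s_c290.png

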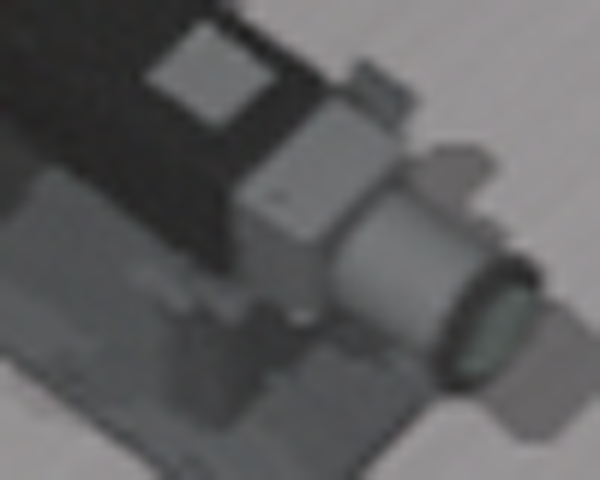

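View pics/s1_c290.png

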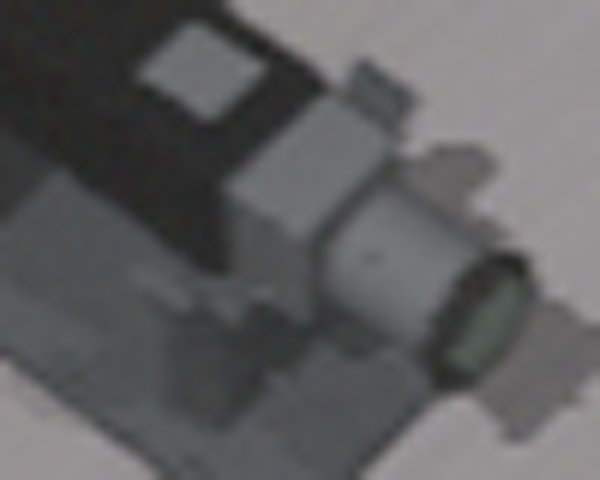

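Request:
jog_arm(steps=[[[-1,0,0.5],0],[[-1,0,0],0],[[0,0,0],0],[[0,0,0],0],[[0,0,0],0]], squeeze=5)

```text
time: 26.75
ee_pos: [0.5449, -0.1908, 0.0635]
orientation: [2.183, 0.089, -2.176]
contact_force: [4.7, 0.9, 4.9]
finger_gap: 0.0341
```

Request:
jog_arm(steps=[[[0,0,0],0],[[0,0,0],0],[[0,0,0],0],[[0,0,0],0],[[0,0,0],0]], gripper=0)

```text
time: 27.38
ee_pos: [0.5421, -0.1905, 0.0622]
orientation: [2.177, 0.091, -2.183]
contact_force: [-0.8, 0.0, -0.4]
finger_gap: 0.0761
```

Request:
jog_arm(steps=[[[0,0,0],0],[[0,0,0],0],[[0,0,0],0],[[0,0,0],0],[[0,0,0],0]])

```text
time: 28.0
ee_pos: [0.5434, -0.191, 0.0628]
orientation: [2.18, 0.089, -2.18]
contact_force: [-0.0, 0.5, 1.5]
finger_gap: 0.0869
```

Open; lift straight up and check.

Request:
jog_arm(steps=[[[0,0,10],0],[[0,0,20],0],[[0,0,40],0],[[-10,0,50],0],[[-20,0,40],0]])

```text
time: 28.62
ee_pos: [0.514, -0.1909, 0.2256]
orientation: [2.182, 0.089, -2.176]
contact_force: [1.0, 0.1, -0.2]
finger_gap: 0.0868
```

Request:
jog_arm(steps=[[[-10,0,30],0],[[0,0,0],0],[[0,0,0],0],[[0,0,0],0],[[0,0,0],0]])

```text
time: 29.25
ee_pos: [0.5032, -0.1909, 0.2517]
orientation: [2.178, 0.091, -2.182]
contact_force: [0.1, -0.6, 0.3]
finger_gap: 0.0867
```

```bash
python3 look.py N1 235 260 280 145;python3 - <<'E'
import cv2,numpy as np
for a,b in (('scene0','N1s'),('side0','N1d')):
    d=cv2.absdiff(cv2.imread(f'pics/{a}.png'),cv2.imread(f'pics/{b}.png')).max(2)
    cv2.imwrite(f'pics/diff_{a}.png',d*3)
E
```

```text
29.25 [ 0.50317853 -0.19086014  0.25173159] [ 0.07196747 -0.58630529  0.28348676] [ 0.03445761  0.06000522 -0.00688869] 0.08673551347236567
```

View pics/N1.png

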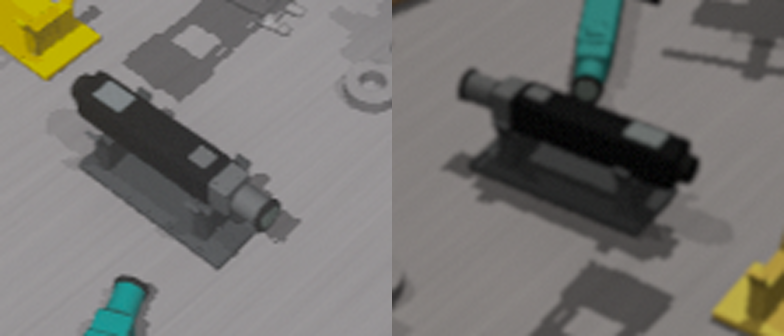

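View pics/N1s.png

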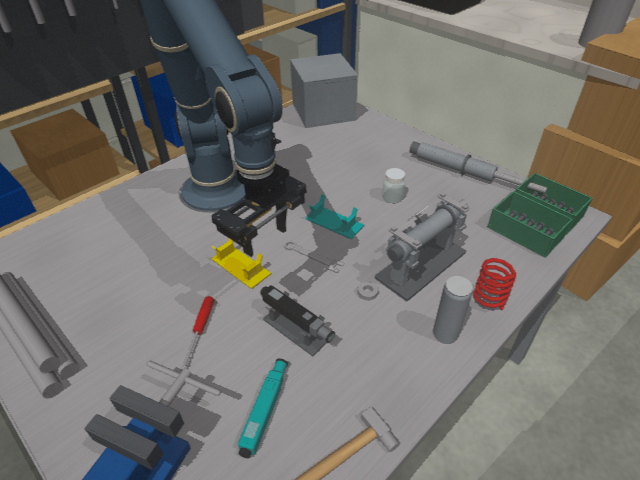

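View pics/N1d.png

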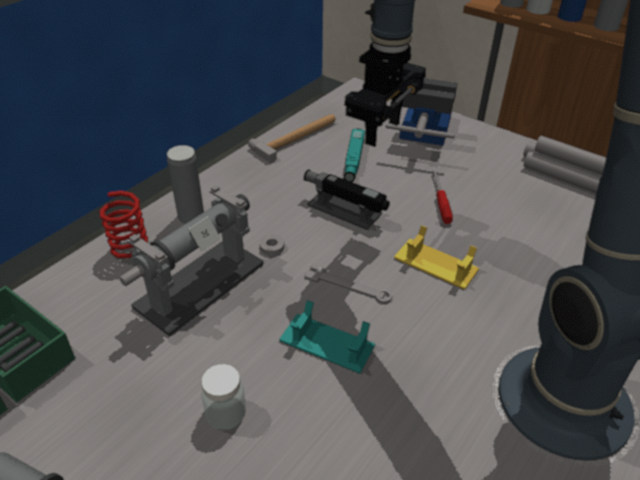

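```bash
python3 -c "
from station import bot; print(bot.close_job())"
```

```text
the job is handed in; nothing more can be done
None
```

The reader was pressed squarely onto the middle of the data plate, held for about 3 s, and laid back level in its grey rest, button side up. The job is handed in at about 29 s of the 58 s allowed.

- **Aiming:** the hand only moves with the tool pointing down. So I gripped the reader lightly and let its nose droop against the front saddle until it had the pitch, then clamped it.
- **First press:** the hood landed about 4 mm below the plate's middle. I re-centred it and corrected the pitch by sliding the hand up with the hood resting on the plate and a lighter grip.
- **Final press:** the hood rim was within about 0.2 mm of the plate's centre. The hold was about 5–7 N, which puts the hood roughly 3 mm in. No reading came near the end-stop force, though the hood itself could only be judged from the force.
- **Pitch:** the plate measured about 33.4°. The wrist camera put the reader at 31–32°. The side and scene views, taken before the pitch correction, read 32.5–34° (about 35° with the correction added). That leaves 1–2° uncertain.
- **Last pictures:** the reader sits level in its rest, as at the start. I saw no movement of the strut, spanner, screwdriver, bearing ring or jar compared with the starting pictures. The gripper is open and well clear.

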